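Clear the dye bottle and hang the rivet box on the rail

ROBOT

A 6-joint arm with a two-finger parallel gripper is mounted at the origin on the work surface. World frame = base frame: x ahead of the robot, y to its left, z up, the work surface at z = 0. Lengths are in m, angles in rad, forces in N, time in s.
With the tool pointing down it reaches from about 0.275 to 0.825 m from the base axis. Payload 4.9 kg.
Tool frame: the origin (TCP) lies on the centre line of the jaws, within the pads' length; the fingertips stand 22 mm ahead of it and the grasp point (between the pads) lies 3 mm ahead of it; z points along the fingers, y is the direction in which the jaws open and shut (so a half turn about z gives the same grasp; the last joint's range is limited). The gripper opens to 85 mm and grips with 20 to 120 N. Pads are 22 mm wide; open, the fingers measure 114 mm over their backs; the gripper's body (76 mm by 85 mm) begins 54 mm behind the grasp point. The pads swing forward as they close: fully open they stand 13 mm farther back than shut.
Start: joints at [1.146, 0.326, -0.193, 1.052, 0, 1.437], TCP at [0.158, 0.527, 0.253] pointing down, gripper open.
Joint ranges: [-2.65, 2.65], [-0.97, 1.79], [-1.3, 1.35], [-1.93, 2.1], [-1.47, 1.37], [-3.14, 3.14]. Speed limits (rad/s): [2.57, 2.57, 3.14, 3.14, 3.14, 3.14].

INTERFACE

Orientations are given as a rotation vector (axis times angle).
In Python, from plant import ctrl, cams gives the robot as it stands.
- The arm moves only by the tool move_arm, never from a script. Its argument "targets" is a list of rows, each an object of numbers: "tx", "ty", "tz": the shift along the world's x, y, z in m; "ax", "ay", "az": the turn, a rotation vector about the world's x, y, z in rad; "fingers": the gripper command: -1 is fully open, 1 is shut, values between are in proportion. A call has 1 to 20 rows; each row is the pose to reach, as a shift and turn from the pose commanded when the call began; what a row does not reach only later rows make up. A row lasts 1/8 s, in which the tool goes at most 62.5 mm and 10.7 degrees, less where a joint would pass 70% of its speed; a pose out of reach is approached as far as the arm can. A call with a gripper value outside its range is refused whole. The fingers move at their own pace and stop on an object; the grip force is fixed at half the most. Time passes only in rows, so rows that repeat a pose let the fingers close. It gives the time, the measured TCP pose, the force and the opening at its end, in the units of the state.
- ctrl.sense(): the state, without advancing time (a new reading comes with each control period).
- cams.read_camera(name): name is "scene" or "top" or "wrist"; returns (picture, depth): 420x560x3 uint8, red, green, blue; 420x560 float32, m along the optical axis (not along the pixel's ray), 0 where there is no reading.
- cams.camera_params(name): a dict with "fx", "fy", "cx", "cy" (pixels), "xyz" and "rotation" of the camera in the world. Camera axes: x right, y down, z forward; pixel columns grow to the right and rows downward; lengths in m; the calibration is good to about 2 mm. A picture is of the moment at which its call begins: read the wrist's pose just before it. camera_params takes no time and is no camera call; for the wrist camera it gives the pose at the moment of the call.
- ctrl.finish_job(): hands the job in, once; it reports no verdict.
The state is a dict: "time_s": time; "joint_pos": joint angles; "joint_velocities": joint speeds; "joint_efforts": joint torques, N m; "tool_pos": TCP position; "tcp_rot": TCP orientation; "ft_force": force on the tool from outside, world axes, zero at the start; "torque": the same for the moment, N m; "gripper_width": finger opening in m.
Only numpy, scipy, OpenCV 4.12 (cv2) and the standard library are available. Lean on these libraries where they do the work, as an engineer would, in place of code of your own. Each camera call takes 0.05 s, during which the arm holds its last target.

TASK

The amber dye bottle is in the way below the empty place on the hanging rail: stand it upright in the middle of the round cork mat first. Then take the blue rivet box out of its wooden stand and hang it upright on the rail between the two grey boxes, its hook lifted over the rail's lip and lowered fully home behind it. Do not drop the bottle or the box, and leave the other things on the bench where they are.

Things in the scene. Friction and masses are not known exactly. Their poses are not given: they have to be found in the camera images.
- box_mid (a point): Centre, half-way up, of the blue rivet box with yellow lid: a closed block 40 mm deep (x), 56 wide (y), 100 tall (z), about 0.3 kg. Front at -x, steel hook at the back (+x). Stands stably by itself. In its stand only front and hook tongue can be reached (58 mm across, along x); on the rail only its two sides (along y) are free, so it has to be put down and taken again in between.
- box_hook (a point): Lower tip of the box's hook tongue, 35.5 mm behind (+x) and 24 mm above box_mid; box's axes. Hook is 50 mm wide (y): a 6 mm thick bridge, flush with the box's top, runs 18 mm back from the rear face; at its end a 5 mm thick tongue hangs down to 26 mm below the top. The mouth between rear face and tongue is 13 mm.
- rail_bay (a point): Where box_mid is when the box hangs in the middle of the rail's empty place, 146 mm above the bench. Rail's axes: x points backwards through the rail, y along it, z up; a hung box has the same axes. The rail is fixed. On each side hangs a fixed grey box like the blue one, near face 86 mm from this point along y, from 96 to 196 mm above the bench.
- rail_lip (a point): Top edge of the steel lip, mid-thickness (5 mm) and mid-length (330 mm along y), 190 mm above the bench, 26.5 mm behind rail_bay. Behind it a channel 16 mm wide, 35 deep, then the plywood back strip (top at 212 mm): no room for a finger. Home: bridge rests on the lip, tongue in the channel, box's lower back against a black rest flush with the lip's front; it may lean a few degrees.
- bottle_mid (a point): Centre, half-way up, of the amber dye bottle with white lid: upright cylinder 58 mm across, 185 mm tall, about 0.35 kg. It stands on the bench below the empty place, 17 to 37 mm farther out (-x of the rail) than rail_bay, in the box's way. Hold it near its top, fingers closing along the rail's y.
- mat_top (a point): Centre of the top of the round cork mat, 120 mm across, 4 mm thick, fixed to the bench.
- stand_floor (a point): Spot where the middle of the box's underside rests in the fixed wooden stand, 6 mm above the bench. At the start the box has the stand's axes, hook to +x. A wooden cheek 14 mm thick, its top 104 mm above the bench, stands 5 mm off each of the box's y sides; front and back are open.
- free_spot (a point): Centre of a patch of bench (120 mm in x, 180 mm in y) between rail, stand and mat that is always free: room to put the box down.
- tape: Bystander: white tape roll lying flat, 90 mm across, 20 mm high; origin under its centre.
- spool: Bystander: orange thread spool, 44 mm across, 46 mm high; origin under its centre.
- tin: Bystander: flat wax tin, 64 mm across, 22 mm high; origin under its centre.
- glue: Bystander: clear glass jar with metal lid, 64 mm across, 90 mm high; origin under its centre.
- mallet: Bystander: small mallet with white head, 220 mm long, lying; origin about its middle.
- awl: Bystander: awl, 140 mm long, lying; origin about its middle.

How it is judged:
On the way, in this order (a step that is already met when the one before it is completed fails the run):
1. the bottle stands upright on the cork mat, released (horizontal distance between bottle_mid and mat_top below 0.036 m and angle between bottle_mid's own z axis and vertical below 0.1 rad and z of bottle_mid in the frame of mat_top between 0.0865 and 0.0995 m and linear speed of bottle below 0.03 m/s and contact force between the fingers and bottle below 0.05 N), for 0.2 s.
2. the box hangs home behind the lip, released (x of box_mid in the frame of rail_bay between -0.014 and 0.018 m and y of box_mid in the frame of rail_bay between -0.05 and 0.05 m and z of box_mid in the frame of rail_bay between -0.008 and 0.006 m and x of box_hook in the frame of rail_lip between 0.003 and 0.016 m and z of box_hook in the frame of rail_lip below -0.012 m and angle between box_mid's own z axis and vertical below 0.2 rad and angle between the x axis of box_mid and the x axis of rail_bay, either way round below 0.25 rad and contact force between box and rail above 0.5 N and linear speed of box below 0.03 m/s and contact force between the fingers and box below 0.05 N), for 0.2 s.
At the end, for the whole second after the job is handed in: Bottle upright on the mat, within 36 mm of its centre. Blue box hung within 50 mm of the gap's middle, bridge down on the lip (-8 to +6 mm), tongue tip over 12 mm below the lip's top behind it, tilt under 0.2 rad, turned under 0.25 rad from the rail. Both released, at rest (all of step 1 and all of step 2); the robot touches nothing.
It fails at once if a bystander was shifted more than 40 mm (distance of any of tape, spool, tin, glue, mallet, awl from where it was at the start of the episode above 0.04 m).
It fails at once if the bottle was tipped over (angle between bottle_mid's own z axis and vertical above 0.8 rad).
It fails at once if the bottle or the box was dropped (falls free faster than 0.6 m/s) ((linear speed of bottle above 0.6 m/s and contact force between the fingers and bottle below 0.05 N) or (linear speed of box above 0.6 m/s and contact force between the fingers and box below 0.05 N)).
It also fails if it takes over 72 s, if anything falls off the work surface, if the arm or the gripper's body presses on something with over 40 N, if the wrist force passes 120 N, or if a joint passes its speed limit or range.

## Working session

There is one attempt and no reset: what is moved stays moved. The work goes in short steps, Python scripts to look and compute and a tool call to move; the robot and the scene stay as the last step left them, time stands still between calls to the robot, and variables do not carry over. Pictures are saved under pics/ and viewed, and the job is handed in when it is done.

Besides the shell and the picture viewer there is one more tool, called in YAML: its name, and indented under it one key for each argument. move_arm: Moves the arm, as the interface text tells. Its arguments: {"type":"object","properties":{"targets":{"type":"array","items":{"type":"object","properties":{"tx":{"type":"number"},"ty":{"type":"number"},"tz":{"type":"number"},"ax":{"type":"number"},"ay":{"type":"number"},"az":{"type":"number"},"fingers":{"type":"number"}}}}},"required":["targets"]}

```bash
mkdir -p pics && ls && cat > h.py <<'E'
import numpy as np, cv2
from plant import ctrl, cams
def snap(name,tag):
    p=cams.camera_params(name); im,d=cams.read_camera(name)
    cv2.imwrite(f'pics/{tag}.png',im[:,:,::-1]); np.savez(f'pics/{tag}.npz',im=im,d=d,**{k:np.array(p[k]) for k in ('fx','fy','cx','cy','xyz','rotation')})
    return im,d,p
def cloud(f):
    z=np.load(f'pics/{f}.npz'); d=z['d']; v,u=np.mgrid[:d.shape[0],:d.shape[1]]
    P=np.stack([(u-z['cx'])/z['fx']*d,(v-z['cy'])/z['fy']*d,d],-1)
    R=z['rotation']; 
    return z['im'],d,P@R.T+z['xyz']
E
python3 - <<'E'
from h import *
for n in ('scene','top','wrist'):
    im,d,p=snap(n,n+'0'); print(n,p)
print(ctrl.sense())
E
```

```text
pics
scene {'fx': 478.77814556730107, 'fy': 478.77814556730107, 'cx': 275.2866425866793, 'cy': 217.74683837972165, 'xyz': array([ 1.10243728, -0.33137029,  1.16848492]), 'rotation': array([-2.31406644, -1.24876763,  0.36901808])}
top {'fx': 429.847284645242, 'fy': 429.847284645242, 'cx': 283.14125424505414, 'cy': 208.9599763320983, 'xyz': array([0.37930709, 0.00325715, 1.19036008]), 'rotation': array([-2.13807148,  2.12936014, -0.17291123])}
wrist {'fx': 301.2454307246278, 'fy': 301.2454307246278, 'cx': 273.5783629400172, 'cy': 207.48795960830157, 'xyz': array([0.08996942, 0.54784383, 0.37272706]), 'rotation': array([2.32608316, 1.7347249 , 0.2476115 ])}
{'time_s': 0.15, 'joint_pos': array([ 1.14579092e+00,  3.26756084e-01, -1.93376410e-01,  1.05202666e+00,
        2.34025754e-06,  1.43663638e+00]), 'joint_velocities': array([-0.001258  , -0.00182329,  0.00361015, -0.00154233, -0.00040964,
        0.00031268]), 'joint_efforts': array([ 1.41232034e-03, -4.43703139e+01,  2.62665313e+01,  1.04351630e-02,
       -5.86228316e-05,  2.92203318e-06]), 'tool_pos': array([0.15750579, 0.52651139, 0.25268283]), 'tcp_rot': array([-4.55195501e-01, -3.10805731e+00,  2.05634622e-03]), 'ft_force': array([-0.5830664 , -0.4760534 , -0.05732631]), 'torque': array([ 0.01300375, -0.0521896 , -0.00287702]), 'gripper_width': 0.08533437005449539}
```

```bash
sed -i "s/R=z\['rotation'\]; /R=cv2.Rodrigues(z['rotation'])[0]/" h.py && python3 - <<'E'
import sys; 
from h import *
for f in ('scene0','top0','wrist0'):
    im,d,P=cloud(f); print(f,(d>0).mean(),np.median(P[d>0],axis=0))
E
```

```text
scene0 0.9959098639455782 [4.84561400e-01 8.53432528e-02 3.67802783e-04]
top0 0.9959396258503401 [0.57104416 0.01903425 0.0010486 ]
wrist0 0.995829081632653 [ 1.47746437e-01  5.33681237e-01 -2.31196856e-04]
```

View pics/scene0.png

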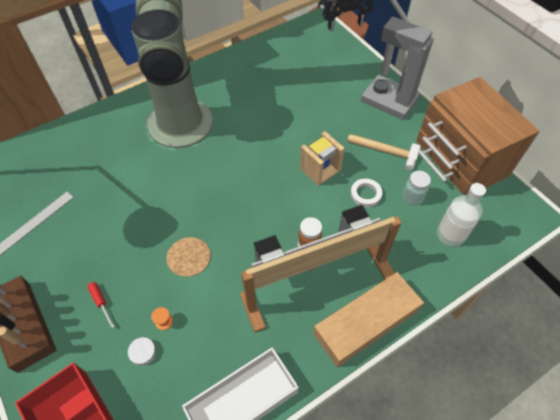

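View pics/top0.png

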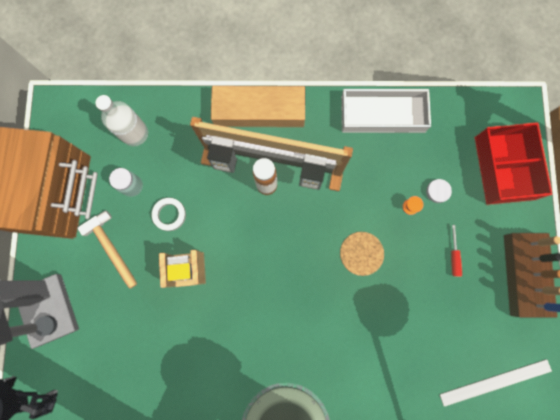

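View pics/wrist0.png

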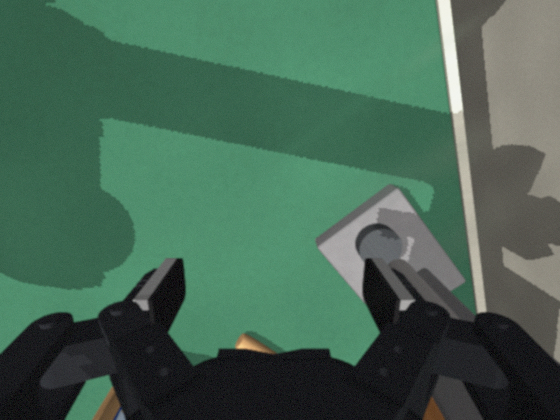

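The scene view shows the bottle at (311,232) in front of the rail, and the stand with its yellow lid at (322,155). In the top view the bottle is at (264,175), the mat at (362,254), the stand at (181,268) and the rail at about (270,150). Up in that view is +x and left is +y. Next I'll take measurements.

```bash
python3 - <<'E'
from h import *
def rep(n,Q): print(n,len(Q),'med',np.round(np.median(Q,0),4),'min',np.round(np.percentile(Q,2,axis=0),4),'max',np.round(np.percentile(Q,98,axis=0),4))
for f in ('top0','scene0'):
    im,d,P=cloud(f); hsv=cv2.cvtColor(im,cv2.COLOR_RGB2HSV); H,S,V=hsv[...,0],hsv[...,1],hsv[...,2]
    X,Y,Z=P[...,0],P[...,1],P[...,2]; ok=d>0
    m=ok&(Z>0.175)&(Z<0.195)&(X>0.35)&(X<0.6)&(abs(Y)<.2)
    m2=ok&(Z>0.09)&(Z<0.115)&(Y>0.15)&(Y<.4)&(X<.35)&(X>.1)
    yel=ok&(H>22)&(H<35)&(S>150)&(V>120)&(X<.5)&(Z>.08)
    rep('yellow '+f,P[yel])
    print(cv2.minAreaRect(P[yel][:,:2].astype(np.float32)))
    cork=ok&(abs(Z-.004)<.006)&(H<25)&(S>60)&(X>.25)&(X<.5)&(Y<-.08)&(Y>-.35)
    rep('cork',P[cork]); print(cv2.minEnclosingCircle(P[cork][:,:2].astype(np.float32)))
    white=ok&(S<60)&(V>140)&(Z>.16)&(Z<.2)&(X>.4)&(X<.6)&(abs(Y)<.2)
    rep('lid',P[white])
    rep('wood stand',P[m2&~yel])
    rail=ok&(Z>.19)&(Z<.225)&(X>.45)&(abs(Y)<.35)
    rep('rail',P[rail]); print(cv2.minAreaRect(P[rail][:,:2].astype(np.float32)))
for f,(r0,r1,c0,c1) in {'top0':(100,220,180,370),'scene0':(180,300,230,410)}.items():
    im=cloud(f)[0][r0:r1,c0:c1]; cv2.imwrite(f'pics/{f}_c.png',cv2.resize(im,None,fx=4,fy=4,interpolation=2)[:,:,::-1])
E
```

```text
yellow top0 337 med [0.3994 0.2692 0.1068] min [0.382  0.2421 0.0894] max [0.4192 0.301  0.1111]
((0.40037932991981506, 0.2716512084007263), (0.036554839462041855, 0.06147497519850731), 5.707327365875244)
cork 1365 med [ 0.4521 -0.2083  0.005 ] min [ 4.007e-01 -2.622e-01  4.000e-04] max [ 0.4982 -0.1544  0.0091]
((0.454491525888443, -0.20876622200012207), 0.05974123999476433)
  return _methods._mean(a, axis=axis, dtype=dtype,
  ret = um.true_divide(
Traceback (most recent call last):
IndexError: index -1 is out of bounds for axis 0 with size 0
```

```bash
cat > m.py <<'E'
from h import *
def rep(n,Q): 
    if len(Q)<3: print(n,'none');return
    print(n,len(Q),'med',np.round(np.median(Q,0),4),'min',np.round(np.percentile(Q,2,axis=0),4),'max',np.round(np.percentile(Q,98,axis=0),4))
    print('    rect',cv2.minAreaRect(Q[:,:2].astype(np.float32)))
E
python3 - <<'E'
from m import *
for f in ('top0','scene0'):
    im,d,P=cloud(f); hsv=cv2.cvtColor(im,cv2.COLOR_RGB2HSV).astype(int); H,S,V=hsv[...,0],hsv[...,1],hsv[...,2]
    X,Y,Z=P[...,0],P[...,1],P[...,2]; ok=d>0
    print(f)
    yel=ok&(H>22)&(H<35)&(S>150)&(V>120)&(X<.5)&(Z>.098)
    rep('yellow ',P[yel])
    cork=ok&(abs(Z-.004)<.006)&(H<25)&(S>60)&(X>.25)&(X<.55)&(Y<-.08)&(Y>-.35)
    rep('cork',P[cork]); print(cv2.minEnclosingCircle(P[cork][:,:2].astype(np.float32)))
    R=(X>.55)&(X<.85)&(abs(Y)<.3)&ok
    white=R&(S<70)&(V>130)&(Z>.178)&(Z<.195)&(X<.68)&(Y>0)&(Y<.1)
    rep('lid',P[white]); print(cv2.minEnclosingCircle(P[white][:,:2].astype(np.float32)))
    rep('stand top',P[ok&(Z>.095)&(Z<.112)&(Y>0.18)&(Y<.4)&(X<.48)&(X>.3)&~yel&(S>80)])
    rep('strip top',P[R&(Z>.205)&(Z<.22)])
    rep('dark',P[R&(V<60)&(Z>.18)&(Z<.21)])
for f,(r0,r1,c0,c1) in {'top0':(100,220,180,370),'scene0':(180,300,230,410)}.items():
    im=cloud(f)[0][r0:r1,c0:c1]; cv2.imwrite(f'pics/{f}_c.png',cv2.resize(im,None,fx=4,fy=4,interpolation=2)[:,:,::-1])
E
```

```text
top0
yellow  322 med [0.4006 0.2679 0.1069] min [0.382  0.242  0.1026] max [0.4192 0.2939 0.1111]
    rect ((0.40071070194244385, 0.2682434320449829), (0.03676500916481018, 0.0539347380399704), 4.264498710632324)
cork 1455 med [ 0.4548 -0.2083  0.005 ] min [ 4.007e-01 -2.620e-01  4.000e-04] max [ 0.5076 -0.1545  0.0091]
    rect ((0.45521965622901917, -0.20815719664096832), (0.11704104393720627, 0.1163102388381958), 44.0877685546875)
((0.4544082283973694, -0.2087588608264923), 0.05973057076334953)
lid 350 med [0.6463 0.0536 0.1858] min [0.6232 0.0295 0.1812] max [0.671  0.0773 0.1899]
    rect ((0.6594712138175964, 0.04511243477463722), (0.05048449710011482, 0.08280107378959656), 55.08349609375)
((0.6558018922805786, 0.03802456706762314), 0.04401632770895958)
stand top 456 med [0.4095 0.2539 0.1047] min [0.3672 0.2204 0.0968] max [0.4519 0.3159 0.1095]
    rect ((0.40942680835723877, 0.2684391736984253), (0.08312021195888519, 0.09499775618314743), 5.815308570861816)
strip top 1039 med [0.7127 0.0388 0.2125] min [ 0.6748 -0.1502  0.2058] max [0.7597 0.2234 0.2162]
    rect ((0.7183116
[... 613 characters left out ...]
0.6494390368461609, 0.05703960359096527), 0.026819897815585136)
stand top 466 med [0.4085 0.2679 0.1044] min [0.3749 0.223  0.0963] max [0.4535 0.3156 0.1101]
    rect ((0.41374677419662476, 0.2696782946586609), (0.08470665663480759, 0.09703834354877472), 6.14457368850708)
strip top 1088 med [0.7156 0.0314 0.2118] min [ 0.6787 -0.1494  0.2057] max [0.7645 0.2247 0.2155]
    rect ((0.7202732563018799, 0.03880685567855835), (0.3919048011302948, 0.02493269369006157), 78.88702392578125)
dark 521 med [ 0.6557 -0.0402  0.196 ] min [ 0.6239 -0.0874  0.1917] max [0.7004 0.1835 0.1995]
    rect ((0.6620465517044067, 0.04841304570436478), (0.27889370918273926, 0.034489911049604416), 78.63523864746094)
```

View pics/top0_c.png

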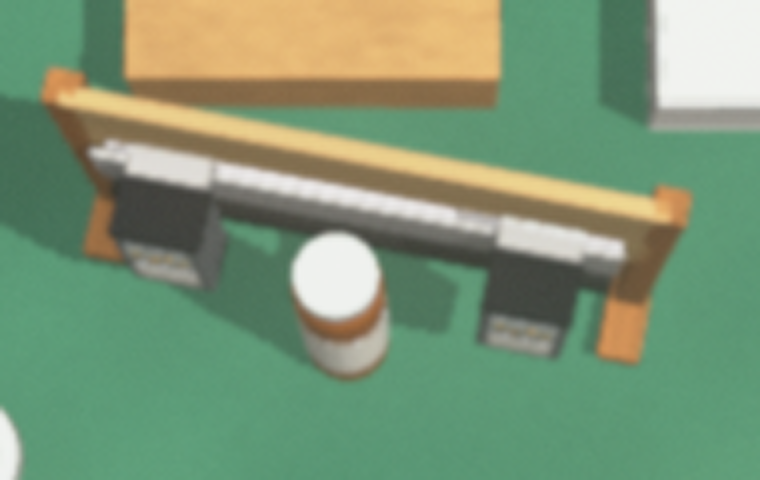

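View pics/scene0_c.png

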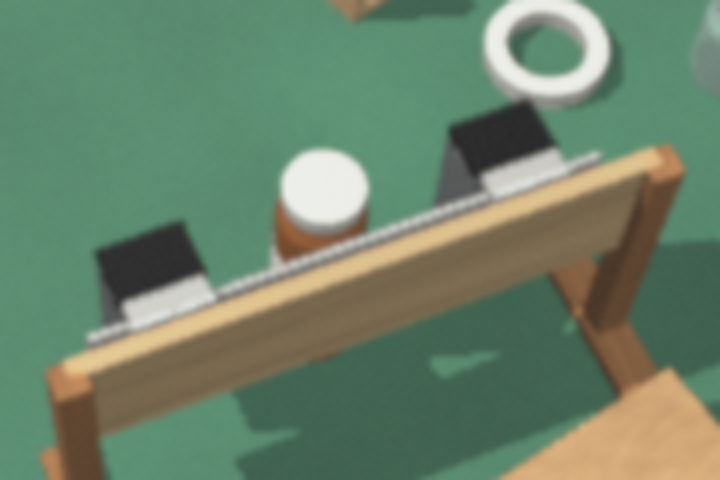

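Rail yaw comes out at about -11.4° and the stand's yaw at about +5.9°. The bottle is near (0.648, 0.0545), the mat near (0.457, -0.208), and rail_bay roughly (0.666, 0.048). I'll move to a viewing pose in front of the rail.

move_arm:
  targets:
    - {"tx": 0.01,"ty": -0.01,"tz": 0.02,"az": 0.0}
    - {"tx": 0.04,"ty": -0.04,"tz": 0.05,"az": 0.02}
    - {"tx": 0.08,"ty": -0.08,"tz": 0.08,"az": 0.04}
    - {"tx": 0.12,"ty": -0.12,"tz": 0.08,"az": 0.06}
    - {"tx": 0.16,"ty": -0.165,"tz": 0.08,"az": 0.08}
    - {"tx": 0.2,"ty": -0.21,"tz": 0.08,"az": 0.092}
    - {"tx": 0.24,"ty": -0.255,"tz": 0.08,"az": 0.092}
    - {"tx": 0.28,"ty": -0.3,"tz": 0.08,"az": 0.092}
    - {"tx": 0.32,"ty": -0.345,"tz": 0.08,"az": 0.092}
    - {"tx": 0.36,"ty": -0.39,"tz": 0.08,"az": 0.092}
    - {"tx": 0.4,"ty": -0.43,"tz": 0.08,"az": 0.092}
    - {"tx": 0.43,"ty": -0.46,"tz": 0.08,"az": 0.092}
    - {"tx": 0.445,"ty": -0.472,"tz": 0.08,"az": 0.092}
    - {"tx": 0.445,"ty": -0.472,"tz": 0.08,"az": 0.092}
    - {"tx": 0.445,"ty": -0.472,"tz": 0.08,"az": 0.092}

```text
$.targets[0]: bad value
```

```bash
python3 - <<'E'
from h import *
s=ctrl.sense(); print(s['time_s'],s['tool_pos'],s['tcp_rot'],s['joint_pos'],s['ft_force'])
im,d,p=snap('wrist','w1'); print(p)
E
```

```text
0.15 [0.15750579 0.52651139 0.25268283] [-4.55195501e-01 -3.10805731e+00  2.05634622e-03] [ 1.14579092e+00  3.26756084e-01 -1.93376410e-01  1.05202666e+00
  2.34025754e-06  1.43663638e+00] [-0.5830664  -0.4760534  -0.05732631]
{'fx': 301.2454307246278, 'fy': 301.2454307246278, 'cx': 273.5783629400172, 'cy': 207.48795960830157, 'xyz': array([0.08999075, 0.54789087, 0.37282481]), 'rotation': array([2.32617891, 1.73473782, 0.24790697])}
```

View pics/w1.png

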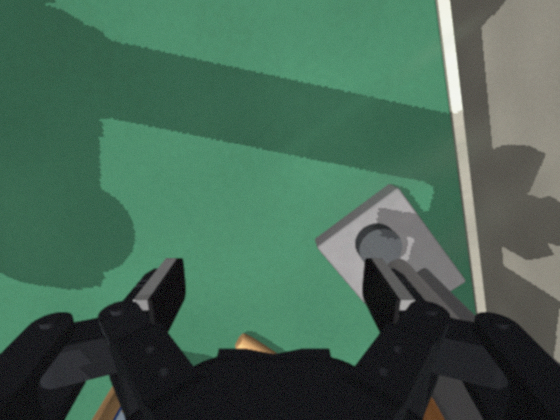

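move_arm:
  targets:
    - {"tx": 0.02,"ty": -0.02,"tz": 0.03,"ax": 0,"ay": 0,"az": 0.01,"fingers": -1}
    - {"tx": 0.08,"ty": -0.08,"tz": 0.08,"ax": 0,"ay": 0,"az": 0.04,"fingers": -1}
    - {"tx": 0.16,"ty": -0.165,"tz": 0.08,"ax": 0,"ay": 0,"az": 0.09,"fingers": -1}
    - {"tx": 0.24,"ty": -0.24,"tz": 0.08,"ax": 0,"ay": 0,"az": 0.09,"fingers": -1}
    - {"tx": 0.32,"ty": -0.31,"tz": 0.08,"ax": 0,"ay": 0,"az": 0.09,"fingers": -1}
    - {"tx": 0.4,"ty": -0.38,"tz": 0.08,"ax": 0,"ay": 0,"az": 0.09,"fingers": -1}
    - {"tx": 0.48,"ty": -0.44,"tz": 0.08,"ax": 0,"ay": 0,"az": 0.09,"fingers": -1}
    - {"tx": 0.55,"ty": -0.48,"tz": 0.08,"ax": 0,"ay": 0,"az": 0.09,"fingers": -1}
    - {"tx": 0.55,"ty": -0.48,"tz": 0.08,"ax": 0,"ay": 0,"az": 0.09,"fingers": -1}
    - {"tx": 0.55,"ty": -0.48,"tz": 0.08,"ax": 0,"ay": 0,"az": 0.09,"fingers": -1}
    - {"tx": 0.55,"ty": -0.48,"tz": 0.08,"ax": 0,"ay": 0,"az": 0.09,"fingers": -1}
    - {"tx": 0.55,"ty": -0.48,"tz": 0.08,"ax": 0,"ay": 0,"az": 0.09,"fingers": -1}
    - {"tx": 0.55,"ty": -0.48,"tz": 0.08,"ax": 0,"ay": 0,"az": 0.09,"fingers": -1}
    - {"tx": 0.55,"ty": -0.48,"tz": 0.08,"ax": 0,"ay": 0,"az": 0.09,"fingers": -1}

```text
time_s: 1.95
tool_pos: [0.7085, 0.0452, 0.3314]
tcp_rot: [-0.319, -3.124, 0.0]
ft_force: [-0.4, 0.9, -0.7]
gripper_width: 0.0855
```

```bash
python3 - <<'E'
from h import *
s=ctrl.sense(); print(s['time_s'],s['tool_pos'],s['tcp_rot'],s['joint_pos'],s['ft_force'])
im,d,p=snap('wrist','w2'); print(p, cv2.Rodrigues(p['rotation'])[0])
E
```

```text
1.95 [0.70853929 0.0451867  0.33144186] [-3.18730618e-01 -3.12351537e+00  2.11121186e-04] [-4.01554851e-02  6.30067820e-01  4.88542185e-01  1.43113284e+00
 -2.00066500e-05  1.63225127e-01] [-0.39460129  0.89984454 -0.65767723]
{'fx': 301.2454307246278, 'fy': 301.2454307246278, 'cx': 273.5783629400172, 'cy': 207.48795960830157, 'xyz': array([0.63963803, 0.06031105, 0.45170096]), 'rotation': array([2.25471313, 1.8398225 , 0.26263392])} [[ 2.00617718e-01  9.40497544e-01  2.74256998e-01]
 [ 9.79669591e-01 -1.92552040e-01 -5.63134487e-02]
 [-1.53915849e-04  2.79978716e-01 -9.60006195e-01]]
```

View pics/w2.png

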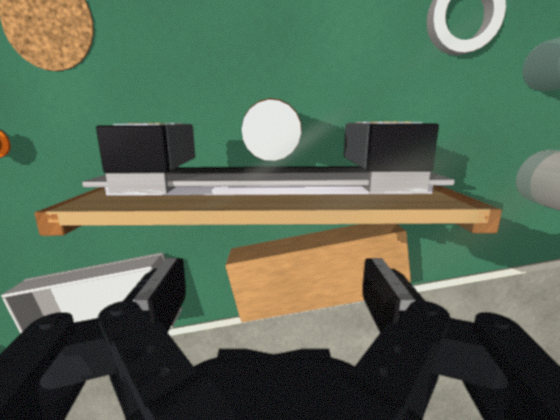

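The wrist view shows the bottle lid at (271,129), the lip as the grey line at row ~183, the grey boxes' inner top edges at columns ~166 and ~368, and the back strip at row ~215.

```bash
cat >> h.py <<'E'
def ray(f,u,v,zp):
    z=np.load(f'pics/{f}.npz'); R=cv2.Rodrigues(z['rotation'])[0]
    g=R@np.array([(u-z['cx'])/z['fx'],(v-z['cy'])/z['fy'],1.0]); o=z['xyz']
    return o+g*(zp-o[2])/g[2]
E
python3 - <<'E'
from m import *
im,d,P=cloud('w2'); g=cv2.cvtColor(im,cv2.COLOR_RGB2GRAY); hsv=cv2.cvtColor(im,cv2.COLOR_RGB2HSV)
cv2.imwrite('pics/w2_c.png',cv2.resize(im[100:240,60:500],None,fx=1.8,fy=1.8,interpolation=2)[:,:,::-1])
w=((hsv[...,1]<60)&(g>150)).astype(np.uint8); w[:90]=0;w[168:]=0;w[:,:225]=0;w[:,320:]=0
c=max(cv2.findContours(w,0,2)[0],key=cv2.contourArea); (u,v),r=cv2.minEnclosingCircle(c); M=cv2.moments(c);print('lid',u,v,r,M['m10']/M['m00'],M['m01']/M['m00'],ray('w2',u,v,.185))
print('row150 edges',[(x,int(g[150,x])) for x in range(95,200,3)]); print([(x,int(g[150,x])) for x in range(340,445,3)])
for c in (200,240,270,300,340): print(c,[(r,int(g[r,c]),round(float(P[r,c,2]),3)) for r in range(166,230,2)])
E
```

```text
lid 270.8718566894531 129.71859741210938 30.561601638793945 270.82801706013095 129.79605935003303 [0.64730002 0.05633074 0.185     ]
row150 edges [(95, 108), (98, 102), (101, 45), (104, 42), (107, 42), (110, 39), (113, 36), (116, 46), (119, 36), (122, 45), (125, 36), (128, 38), (131, 38), (134, 41), (137, 35), (140, 34), (143, 36), (146, 35), (149, 33), (152, 33), (155, 37), (158, 30), (161, 32), (164, 13), (167, 29), (170, 49), (173, 43), (176, 46), (179, 45), (182, 49), (185, 46), (188, 45), (191, 46), (194, 69), (197, 109)]
[(340, 70), (343, 62), (346, 61), (349, 69), (352, 68), (355, 67), (358, 74), (361, 67), (364, 72), (367, 57), (370, 20), (373, 32), (376, 33), (379, 36), (382, 36), (385, 41), (388, 42), (391, 37), (394, 38), (397, 42), (400, 38), (403, 39), (406, 39), (409, 48), (412, 43), (415, 47), (418, 47), (421, 49), (424, 42), (427, 49), (430, 49), (433, 54), (436, 74), (439, 79), (442, 78)]
200 [(166, 87, -0.0), (168, 25, 0.116), (170, 23, 0.121), (172, 35, 0.118), (174, 71, 0.154), (176, 85, 0.167), (178, 94, 0.177), (180, 119, 0.186), (182, 196, 0.189), (184, 196, 0.
[... 2092 characters left out ...]
 182, 0.212), (220, 180, 0.212), (222, 180, 0.212), (224, 136, -0.002), (226, 109, 0.0), (228, 110, -0.0)]
340 [(166, 46, 0.108), (168, 28, 0.12), (170, 43, 0.12), (172, 67, 0.119), (174, 95, 0.16), (176, 94, 0.172), (178, 104, 0.182), (180, 163, 0.189), (182, 197, 0.19), (184, 183, 0.189), (186, 171, 0.155), (188, 216, 0.154), (190, 210, 0.155), (192, 218, 0.155), (194, 149, 0.157), (196, 102, 0.163), (198, 100, 0.173), (200, 100, 0.18), (202, 95, 0.187), (204, 101, 0.194), (206, 98, 0.201), (208, 99, 0.206), (210, 153, 0.211), (212, 180, 0.213), (214, 182, 0.21), (216, 182, 0.212), (218, 180, 0.211), (220, 182, 0.212), (222, 177, 0.212), (224, 125, -0.0), (226, 98, -0.0), (228, 92, 0.006)]
```

View pics/w2_c.png

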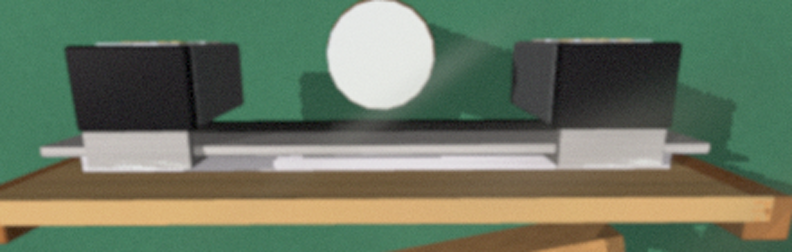

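```bash
cat > rail.py <<'E'
from m import *
def railfit(f,c0,c1,rng=(170,200),verbose=1):
    im,d,P=cloud(f); g=cv2.GaussianBlur(cv2.cvtColor(im,cv2.COLOR_RGB2GRAY),(9,1),2).astype(float)
    cols=np.arange(c0,c1,4)
    def edge(lo,hi,level,rise=True):
        out=[]
        for c in cols:
            s=g[lo:hi,c]
            for i in range(len(s)-1):
                if (s[i]<level<=s[i+1]) if rise else (s[i]>level>=s[i+1]):
                    out.append((c,lo+i+(level-s[i])/(s[i+1]-s[i]))); break
        out=np.array(out); k=np.polyfit(out[:,0],out[:,1],1); res=out[:,1]-np.polyval(k,out[:,0])
        k=np.polyfit(out[abs(res)<1,0],out[abs(res)<1,1],1); return k
    return edge
E
python3 - <<'E'
from rail import *
e=railfit('w2',200,345)
for nm,a,zp in (('lipfront',(174,186,147),.19),('stripfront',(204,216,138),.212)):
    k=e(*a); A=ray('w2',200,np.polyval(k,200),zp);B=ray('w2',340,np.polyval(k,340),zp)
    dd=B-A; th=np.arctan2(dd[1],dd[0]); n=np.array([np.sin(th),-np.cos(th)]); print(nm,k,A,B,np.degrees(th)-90,'offset along n',A[:2]@n, n)
for u in (166,368.5): print('grey top inner',[ray('w2',u,v,.196) for v in (130,150,165)])
E
```

```text
lipfront [-6.89838159e-03  1.82074534e+02] [ 0.67726623 -0.01368415  0.19      ] [0.70117888 0.10741351 0.19      ] -11.170250953628113 offset along n 0.6670869771451543 [ 0.98105587 -0.19372499]
stripfront [-5.81521259e-03  2.11553992e+02] [ 0.69831184 -0.0141707   0.212     ] [0.72095101 0.0999299  0.212     ] -11.22253628058506 offset along n 0.6877170989098391 [ 0.98087868 -0.19462018]
grey top inner [array([ 0.62989885, -0.02805611,  0.196     ]), array([ 0.64547552, -0.03290265,  0.196     ]), array([ 0.65753825, -0.03665586,  0.196     ])]
grey top inner [array([0.66331134, 0.13511001, 0.196     ]), array([0.67949922, 0.13325656, 0.196     ]), array([0.69203525, 0.13182123, 0.196     ])]
```

move_arm:
  targets:
    - {"tx": -0.03,"ty": 0.005,"tz": 0,"ax": 0,"ay": 0,"az": 0.008,"fingers": -1}
    - {"tx": -0.0605,"ty": 0.0105,"tz": -0.03,"ax": 0,"ay": 0,"az": 0.008,"fingers": -1}
    - {"tx": -0.0605,"ty": 0.0105,"tz": -0.06,"ax": 0,"ay": 0,"az": 0.008,"fingers": -1}
    - {"tx": -0.0605,"ty": 0.0105,"tz": -0.1,"ax": 0,"ay": 0,"az": 0.008,"fingers": -1}
    - {"tx": -0.0605,"ty": 0.0105,"tz": -0.13,"ax": 0,"ay": 0,"az": 0.008,"fingers": -1}
    - {"tx": -0.0605,"ty": 0.0105,"tz": -0.155,"ax": 0,"ay": 0,"az": 0.008,"fingers": -1}
    - {"tx": -0.0605,"ty": 0.0105,"tz": -0.173,"ax": 0,"ay": 0,"az": 0.008,"fingers": -1}
    - {"tx": -0.0605,"ty": 0.0105,"tz": -0.173,"ax": 0,"ay": 0,"az": 0.008,"fingers": -1}
    - {"tx": -0.0605,"ty": 0.0105,"tz": -0.173,"ax": 0,"ay": 0,"az": 0.008,"fingers": 1}
    - {"tx": -0.0605,"ty": 0.0105,"tz": -0.173,"ax": 0,"ay": 0,"az": 0.008,"fingers": 1}
    - {"tx": -0.0605,"ty": 0.0105,"tz": -0.173,"ax": 0,"ay": 0,"az": 0.008,"fingers": 1}
    - {"tx": -0.0605,"ty": 0.0105,"tz": -0.173,"ax": 0,"ay": 0,"az": 0.008,"fingers": 1}
    - {"tx": -0.0605,"ty": 0.0105,"tz": -0.173,"ax": 0,"ay": 0,"az": 0.008,"fingers": 1}
    - {"tx": -0.0605,"ty": 0.0105,"tz": -0.173,"ax": 0,"ay": 0,"az": 0.008,"fingers": 1}

```text
time_s: 3.75
tool_pos: [0.6483, 0.0573, 0.1624]
tcp_rot: [0.302, 3.124, 0.0]
ft_force: [-0.5, -0.1, 6.2]
gripper_width: 0.0551
```

```bash
python3 - <<'E'
from h import *
s=ctrl.sense(); print(s['time_s'],s['tool_pos'],s['tcp_rot'],s['ft_force'],s['torque'],s['gripper_width'])
im,d,p=snap('wrist','w3')
E
```

```text
3.75 [0.64833184 0.05731405 0.16241909] [3.02274212e-01 3.12357658e+00 4.59917781e-04] [-0.54762658 -0.13475485  6.24711181] [-0.01666583  0.17250937  0.00267712] 0.05514444478210522
```

View pics/w3.png

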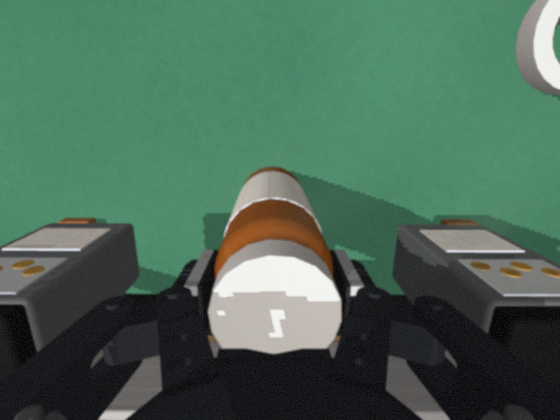

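move_arm:
  targets:
    - {"tx": 0,"ty": 0,"tz": 0.008,"ax": 0,"ay": 0,"az": 0,"fingers": 1}
    - {"tx": 0,"ty": 0,"tz": 0.02,"ax": 0,"ay": 0,"az": 0,"fingers": 1}
    - {"tx": -0.005,"ty": 0.001,"tz": 0.04,"ax": 0,"ay": 0,"az": 0,"fingers": 1}
    - {"tx": -0.03,"ty": 0.006,"tz": 0.05,"ax": 0,"ay": 0,"az": 0,"fingers": 1}
    - {"tx": -0.07,"ty": 0.01,"tz": 0.05,"ax": 0,"ay": 0,"az": 0,"fingers": 1}
    - {"tx": -0.11,"ty": 0.01,"tz": 0.05,"ax": 0,"ay": 0,"az": 0,"fingers": 1}
    - {"tx": -0.145,"ty": -0.01,"tz": 0.05,"ax": 0,"ay": 0,"az": 0,"fingers": 1}
    - {"tx": -0.17,"ty": -0.045,"tz": 0.05,"ax": 0,"ay": 0,"az": 0,"fingers": 1}
    - {"tx": -0.182,"ty": -0.09,"tz": 0.05,"ax": 0,"ay": 0,"az": 0,"fingers": 1}
    - {"tx": -0.187,"ty": -0.14,"tz": 0.05,"ax": 0,"ay": 0,"az": 0,"fingers": 1}
    - {"tx": -0.19,"ty": -0.19,"tz": 0.05,"ax": 0,"ay": 0,"az": 0,"fingers": 1}
    - {"tx": -0.192,"ty": -0.23,"tz": 0.05,"ax": 0,"ay": 0,"az": 0,"fingers": 1}
    - {"tx": -0.192,"ty": -0.255,"tz": 0.045,"ax": 0,"ay": 0,"az": 0,"fingers": 1}
    - {"tx": -0.192,"ty": -0.264,"tz": 0.035,"ax": 0,"ay": 0,"az": 0,"fingers": 1}
    - {"tx": -0.192,"ty": -0.264,"tz": 0.025,"ax": 0,"ay": 0,"az": 0,"fingers": 1}
    - {"tx": -0.192,"ty": -0.264,"tz": 0.017,"ax": 0,"ay": 0,"az": 0,"fingers": 1}
    - {"tx": -0.192,"ty": -0.264,"tz": 0.012,"ax": 0,"ay": 0,"az": 0,"fingers": 1}
    - {"tx": -0.192,"ty": -0.264,"tz": 0.012,"ax": 0,"ay": 0,"az": 0,"fingers": 1}

```text
time_s: 6.05
tool_pos: [0.455, -0.2058, 0.1718]
tcp_rot: [-0.301, -3.126, -0.001]
ft_force: [0.4, -0.4, -3.6]
gripper_width: 0.0555
```

```bash
python3 - <<'E'
from h import *
s=ctrl.sense(); print(s['time_s'],s['tool_pos'],s['tcp_rot'],s['ft_force'],s['torque'],s['gripper_width'])
snap('scene','s4')
im,d,P=cloud('s4')
cv2.imwrite('pics/s4_c.png',cv2.resize(im[130:330,80:360],None,fx=2.6,fy=2.6)[:,:,::-1])
E
```

```text
6.05 [ 0.45498573 -0.20575457  0.17184722] [-3.00694030e-01 -3.12620140e+00 -8.58889922e-04] [ 0.39891603 -0.43128931 -3.62971043] [0.00486585 0.02771845 0.00214567] 0.05548677312622254
```

View pics/s4_c.png

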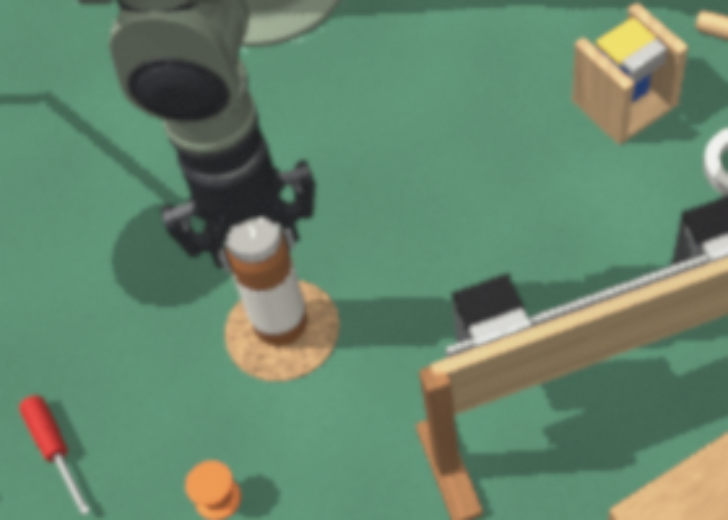

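The bottle is held upright over the middle of the mat, about 5 mm up. I'll lower it the rest of the way and release.

move_arm:
  targets:
    - {"tx": 0,"ty": 0,"tz": -0.003,"ax": 0,"ay": 0,"az": 0,"fingers": 1}
    - {"tx": 0,"ty": 0,"tz": -0.005,"ax": 0,"ay": 0,"az": 0,"fingers": 1}
    - {"tx": 0,"ty": 0,"tz": -0.006,"ax": 0,"ay": 0,"az": 0,"fingers": 1}
    - {"tx": 0,"ty": 0,"tz": -0.006,"ax": 0,"ay": 0,"az": 0,"fingers": 1}

```text
time_s: 6.6
tool_pos: [0.4553, -0.2066, 0.1665]
tcp_rot: [0.302, 3.127, -0.0]
ft_force: [0.4, 0.4, -2.4]
gripper_width: 0.0552
```

move_arm:
  targets:
    - {"tx": 0,"ty": 0,"tz": -0.001,"ax": 0,"ay": 0,"az": 0,"fingers": 1}
    - {"tx": 0,"ty": 0,"tz": -0.0015,"ax": 0,"ay": 0,"az": 0,"fingers": 1}
    - {"tx": 0,"ty": 0,"tz": -0.0015,"ax": 0,"ay": 0,"az": 0,"fingers": 0}
    - {"tx": 0,"ty": 0,"tz": -0.0015,"ax": 0,"ay": 0,"az": 0,"fingers": -1}
    - {"tx": 0,"ty": 0,"tz": -0.0015,"ax": 0,"ay": 0,"az": 0,"fingers": -1}
    - {"tx": 0,"ty": 0,"tz": -0.0015,"ax": 0,"ay": 0,"az": 0,"fingers": -1}
    - {"tx": 0,"ty": 0,"tz": 0.02,"ax": 0,"ay": 0,"az": 0,"fingers": -1}
    - {"tx": 0,"ty": 0,"tz": 0.06,"ax": 0,"ay": 0,"az": 0,"fingers": -1}
    - {"tx": 0,"ty": 0,"tz": 0.11,"ax": 0,"ay": 0,"az": 0,"fingers": -1}
    - {"tx": -0.01,"ty": 0.04,"tz": 0.12,"ax": 0,"ay": 0,"az": 0.05,"fingers": -1}
    - {"tx": -0.02,"ty": 0.1,"tz": 0.12,"ax": 0,"ay": 0,"az": 0.15,"fingers": -1}
    - {"tx": -0.03,"ty": 0.16,"tz": 0.12,"ax": 0,"ay": 0,"az": 0.3,"fingers": -1}
    - {"tx": -0.03,"ty": 0.22,"tz": 0.12,"ax": 0,"ay": 0,"az": 0.45,"fingers": -1}

```text
time_s: 8.22
tool_pos: [0.4244, 0.015, 0.2864]
tcp_rot: [-0.409, 3.114, -0.0]
ft_force: [1.0, 0.2, 0.2]
gripper_width: 0.0851
```

```bash
python3 - <<'E'
from m import *
s=ctrl.sense(); print(s['time_s'],s['tool_pos'],s['tcp_rot'],s['joint_pos'],s['ft_force'],s['gripper_width'])
for n in('scene','top'):
    snap(n,n[0]+'5'); im,d,P=cloud(n[0]+'5')
    cv2.imwrite(f'pics/{n[0]}5.png',im[:,:,::-1])
    hsv=cv2.cvtColor(im,cv2.COLOR_RGB2HSV); m=(d>0)&(abs(P[...,2]-.189)<.01)&(hsv[...,1]<70)&(hsv[...,2]>130)&(abs(P[...,0]-.455)<.06)&(abs(P[...,1]+.205)<.06)
    rep('lid',P[m])
E
```

```text
8.225 [0.4243865  0.01497691 0.28639625] [-4.08728347e-01  3.11449785e+00 -1.69560705e-04] [-1.38922294e-01  6.84950015e-02 -4.31397332e-01  1.07049958e+00
 -3.29781678e-07 -3.99899115e-01] [1.03986095 0.1741286  0.22488011] 0.0851317718336003
lid 335 med [ 0.4595 -0.209   0.1887] min [ 0.4342 -0.2312  0.181 ] max [ 0.4817 -0.1851  0.1924]
    rect ((0.45797985792160034, -0.2085786610841751), (0.05129479244351387, 0.04974689707159996), 48.89337158203125)
lid 395 med [ 0.455  -0.2092  0.19  ] min [ 0.4321 -0.2324  0.183 ] max [ 0.4783 -0.1859  0.1935]
    rect ((0.4561008810997009, -0.209732323884964), (0.04897800460457802, 0.0499301515519619), 0.9049795866012573)
```

View pics/s5.png

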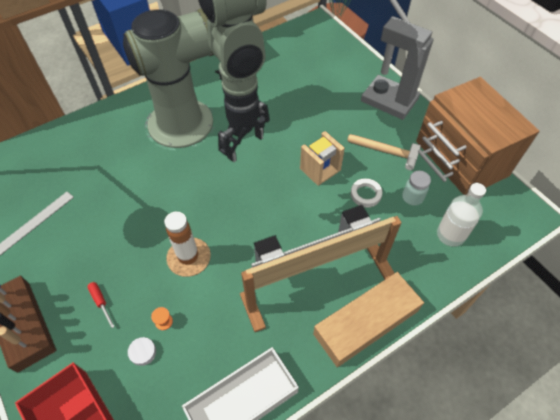

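Bottle stands centred on the mat with its lid top at 189 mm, so it is upright. Now I'll view the box in its stand from above.

move_arm:
  targets:
    - {"tx": 0,"ty": 0.03,"tz": 0.014,"ax": 0,"ay": 0,"az": 0.12,"fingers": -1}
    - {"tx": 0,"ty": 0.06,"tz": 0.014,"ax": 0,"ay": 0,"az": 0.28,"fingers": -1}
    - {"tx": 0,"ty": 0.09,"tz": 0.014,"ax": 0,"ay": 0,"az": 0.44,"fingers": -1}
    - {"tx": 0,"ty": 0.12,"tz": 0.014,"ax": 0,"ay": 0,"az": 0.6,"fingers": -1}
    - {"tx": 0,"ty": 0.15,"tz": 0.014,"ax": 0,"ay": 0,"az": 0.76,"fingers": -1}
    - {"tx": -0.005,"ty": 0.18,"tz": 0.014,"ax": 0,"ay": 0,"az": 0.92,"fingers": -1}
    - {"tx": -0.01,"ty": 0.21,"tz": 0.014,"ax": 0,"ay": 0,"az": 1.08,"fingers": -1}
    - {"tx": -0.013,"ty": 0.235,"tz": 0.014,"ax": 0,"ay": 0,"az": 1.24,"fingers": -1}
    - {"tx": -0.013,"ty": 0.257,"tz": 0.014,"ax": 0,"ay": 0,"az": 1.38,"fingers": -1}
    - {"tx": -0.013,"ty": 0.257,"tz": 0.014,"ax": 0,"ay": 0,"az": 1.414,"fingers": -1}
    - {"tx": -0.013,"ty": 0.257,"tz": 0.014,"ax": 0,"ay": 0,"az": 1.414,"fingers": -1}
    - {"tx": -0.013,"ty": 0.257,"tz": 0.014,"ax": 0,"ay": 0,"az": 1.414,"fingers": -1}
    - {"tx": -0.013,"ty": 0.257,"tz": 0.014,"ax": 0,"ay": 0,"az": 1.414,"fingers": -1}

```text
time_s: 9.95
tool_pos: [0.4124, 0.2698, 0.3003]
tcp_rot: [-2.328, 2.109, -0.0]
ft_force: [-0.0, -0.9, 1.0]
gripper_width: 0.0853
```

```bash
python3 - <<'E'
from h import *
s=ctrl.sense(); print(s['time_s'],s['tool_pos'],s['tcp_rot'],s['joint_pos'],s['ft_force'])
R=cv2.Rodrigues(s['tcp_rot'])[0]; print('yaw',np.degrees(np.arctan2(R[1,1],R[0,1])),R[:,2])
im,d,p=snap('wrist','w6'); print(np.abs(ctrl.sense()['joint_velocities']).max())
E
```

```text
9.95 [0.41236662 0.26979135 0.30034945] [-2.32838350e+00  2.10907178e+00 -2.12850795e-04] [ 4.29510883e-01  1.90974926e-01 -2.51739041e-01  1.12802150e+00
 -1.21337459e-04 -1.24005080e+00] [-0.01053203 -0.88844317  1.00152463]
yaw -174.34116167012198 [ 1.05863963e-04 -8.49708793e-05 -9.99999991e-01]
0.004732751974688348
```

View pics/w6.png

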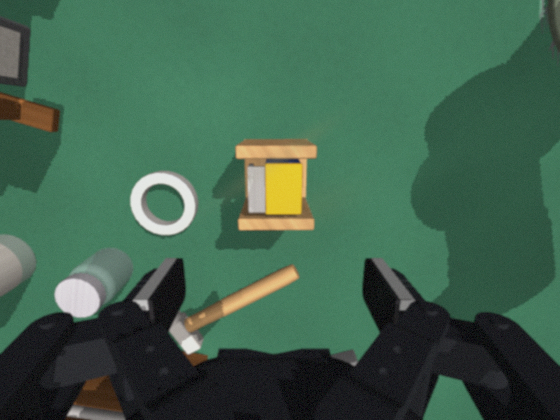

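The wrist view shows the box's yellow lid centred at about (284,189), the hook bridge at (256,189), and the cheeks at rows 150 and 223.

```bash
python3 - <<'E'
from m import *
im,d,P=cloud('w6'); hsv=cv2.cvtColor(im,cv2.COLOR_RGB2HSV); H,S,V=cv2.split(hsv)
yel=((H>22)&(H<35)&(S>150)&(V>100)).astype(np.uint8)
c=max(cv2.findContours(yel,0,2)[0],key=cv2.contourArea); r=cv2.minAreaRect(c); print(r, cv2.boundingRect(c))
pts=cv2.boxPoints(r); w=np.array([ray('w6',u,v,.106)[:2] for u,v in pts],np.float32); print(w, w.mean(0)); print(cv2.minAreaRect(w))
g=(S<60)&(V>110)&(abs(P[...,2]-.106)<.02)&(P[...,0]>.41); g=g.astype(np.uint8)
c=max(cv2.findContours(g,0,2)[0],key=cv2.contourArea); r=cv2.minAreaRect(c); print('hook',r)
pts=cv2.boxPoints(r); w=np.array([ray('w6',u,v,.106)[:2] for u,v in pts],np.float32); print(w,w.mean(0))
cv2.imwrite('pics/w6_c.png',cv2.resize(im[120:250,200:350],None,fx=4,fy=4,interpolation=2)[:,:,::-1])
E
```

```text
((283.5, 188.5), (51.0, 35.0), 90.0) (266, 163, 36, 52)
[[0.42394093 0.2438027 ]
 [0.38762513 0.24015184]
 [0.38062274 0.29551345]
 [0.4187557  0.29934812]] [0.40273613 0.26970404]
((0.4024800956249237, 0.2696780264377594), (0.03832528740167618, 0.05578549578785896), 5.742379188537598)
hook ((77.5, 296.5), (39.0, 45.0), 90.0)
[[0.65665674 0.4007982 ]
 [0.60438526 0.39553958]
 [0.6076524  0.44919732]
 [0.662147   0.4546811 ]] [0.63271034 0.42505407]
```

View pics/w6_c.png

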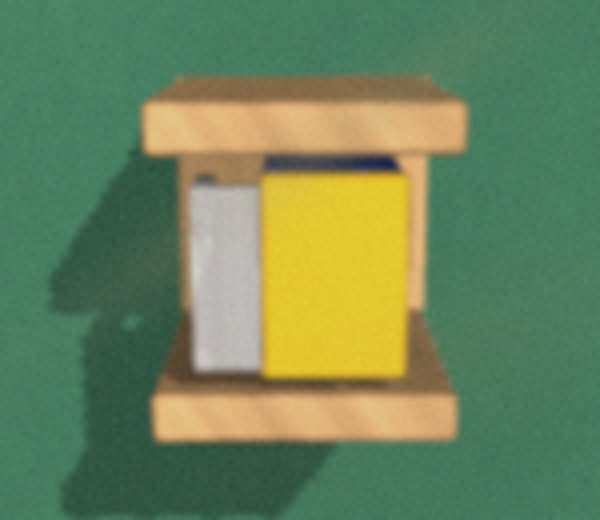

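move_arm:
  targets:
    - {"tx": -0.0007,"ty": 0.0008,"tz": -0.03,"ax": 0,"ay": 0,"az": 0,"fingers": -1}
    - {"tx": -0.0007,"ty": 0.0008,"tz": -0.07,"ax": 0,"ay": 0,"az": 0,"fingers": -1}
    - {"tx": -0.0007,"ty": 0.0008,"tz": -0.11,"ax": 0,"ay": 0,"az": 0,"fingers": -1}
    - {"tx": -0.0007,"ty": 0.0008,"tz": -0.15,"ax": 0,"ay": 0,"az": 0,"fingers": -1}
    - {"tx": -0.0007,"ty": 0.0008,"tz": -0.18,"ax": 0,"ay": 0,"az": 0,"fingers": -1}
    - {"tx": -0.0007,"ty": 0.0008,"tz": -0.2,"ax": 0,"ay": 0,"az": 0,"fingers": -1}
    - {"tx": -0.0007,"ty": 0.0008,"tz": -0.205,"ax": 0,"ay": 0,"az": 0,"fingers": -1}
    - {"tx": -0.0007,"ty": 0.0008,"tz": -0.205,"ax": 0,"ay": 0,"az": 0,"fingers": -1}

```text
time_s: 11.0
tool_pos: [0.4117, 0.2712, 0.0955]
tcp_rot: [-2.33, 2.107, -0.0]
ft_force: [-0.5, -0.3, 0.4]
gripper_width: 0.0856
```

move_arm:
  targets:
    - {"tx": 0,"ty": 0,"tz": 0,"ax": 0,"ay": 0,"az": 0,"fingers": 1}
    - {"tx": 0,"ty": 0,"tz": 0,"ax": 0,"ay": 0,"az": 0,"fingers": 1}
    - {"tx": 0,"ty": 0,"tz": 0,"ax": 0,"ay": 0,"az": 0,"fingers": 1}
    - {"tx": 0,"ty": 0,"tz": 0,"ax": 0,"ay": 0,"az": 0,"fingers": 1}
    - {"tx": 0,"ty": 0,"tz": 0,"ax": 0,"ay": 0,"az": 0,"fingers": 1}
    - {"tx": 0,"ty": 0,"tz": 0,"ax": 0,"ay": 0,"az": 0,"fingers": 1}

```text
time_s: 11.75
tool_pos: [0.412, 0.2715, 0.0965]
tcp_rot: [-2.329, 2.106, -0.001]
ft_force: [-1.1, -1.0, 4.9]
gripper_width: 0.0573
```

```bash
python3 - <<'E'
from h import *
s=ctrl.sense(); print(s['time_s'],s['tool_pos'],s['tcp_rot'],s['ft_force'],s['torque'],s['gripper_width'])
im,d,p=snap('wrist','w7')
E
```

```text
11.75 [0.41195999 0.27154473 0.09653093] [-2.32898254e+00  2.10601003e+00 -8.60256498e-04] [-1.1333143  -0.97668791  4.93043224] [-0.22145796  0.37296295 -0.03205718] 0.05728112580313076
```

View pics/w7.png

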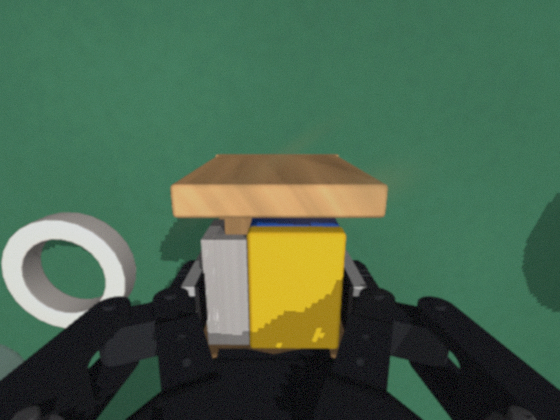

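move_arm:
  targets:
    - {"tx": 0,"ty": 0,"tz": 0.01,"ax": 0,"ay": 0,"az": 0,"fingers": 1}
    - {"tx": 0,"ty": 0,"tz": 0.03,"ax": 0,"ay": 0,"az": 0,"fingers": 1}
    - {"tx": 0,"ty": 0,"tz": 0.06,"ax": 0,"ay": 0,"az": 0,"fingers": 1}
    - {"tx": 0,"ty": 0,"tz": 0.09,"ax": 0,"ay": 0,"az": 0,"fingers": 1}
    - {"tx": 0,"ty": 0,"tz": 0.115,"ax": 0,"ay": 0,"az": 0,"fingers": 1}
    - {"tx": 0,"ty": -0.005,"tz": 0.13,"ax": 0,"ay": 0,"az": 0,"fingers": 1}
    - {"tx": 0.01,"ty": -0.03,"tz": 0.13,"ax": 0,"ay": 0,"az": -0.03,"fingers": 1}
    - {"tx": 0.02,"ty": -0.065,"tz": 0.13,"ax": 0,"ay": 0,"az": -0.08,"fingers": 1}
    - {"tx": 0.035,"ty": -0.105,"tz": 0.13,"ax": 0,"ay": 0,"az": -0.14,"fingers": 1}
    - {"tx": 0.05,"ty": -0.145,"tz": 0.13,"ax": 0,"ay": 0,"az": -0.2,"fingers": 1}
    - {"tx": 0.065,"ty": -0.185,"tz": 0.125,"ax": 0,"ay": 0,"az": -0.26,"fingers": 1}
    - {"tx": 0.075,"ty": -0.21,"tz": 0.11,"ax": 0,"ay": 0,"az": -0.29,"fingers": 1}
    - {"tx": 0.078,"ty": -0.22,"tz": 0.085,"ax": 0,"ay": 0,"az": -0.295,"fingers": 1}
    - {"tx": 0.078,"ty": -0.2215,"tz": 0.055,"ax": 0,"ay": 0,"az": -0.295,"fingers": 1}
    - {"tx": 0.078,"ty": -0.2215,"tz": 0.03,"ax": 0,"ay": 0,"az": -0.295,"fingers": 1}
    - {"tx": 0.078,"ty": -0.2215,"tz": 0.012,"ax": 0,"ay": 0,"az": -0.295,"fingers": 1}
    - {"tx": 0.078,"ty": -0.2215,"tz": 0.003,"ax": 0,"ay": 0,"az": -0.295,"fingers": 1}
    - {"tx": 0.078,"ty": -0.2215,"tz": 0.0,"ax": 0,"ay": 0,"az": -0.295,"fingers": 1}
    - {"tx": 0.078,"ty": -0.2215,"tz": 0.0,"ax": 0,"ay": 0,"az": -0.295,"fingers": 1}

```text
time_s: 14.18
tool_pos: [0.4897, 0.0497, 0.0956]
tcp_rot: [-1.995, 2.426, -0.0]
ft_force: [0.3, 0.0, -3.5]
gripper_width: 0.0568
```

```bash
python3 - <<'E'
from h import *
s=ctrl.sense(); print(s['time_s'],s['tool_pos'],s['tcp_rot'],s['ft_force'],s['torque'],s['gripper_width'])
im,d,p=snap('scene','s8')
cv2.imwrite('pics/s8_c.png',cv2.resize(im[100:300,180:440],None,fx=2.8,fy=2.8)[:,:,::-1])
E
```

```text
14.175 [0.48974258 0.04968647 0.09564093] [-1.99491681e+00  2.42648091e+00 -4.90756698e-04] [ 0.33561463  0.02357848 -3.49268679] [ 0.00085557 -0.10009972 -0.02060245] 0.0567957856692294
```

View pics/s8_c.png

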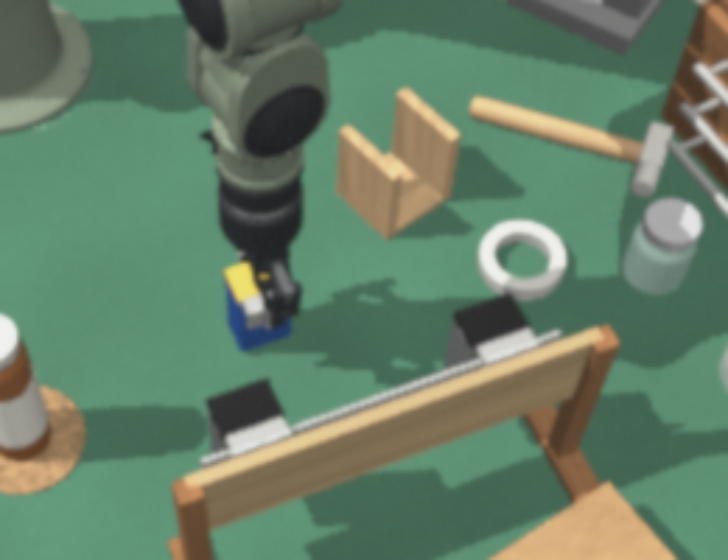

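The box is held upright just above the free patch. I'll lower it about 5 mm and release.

move_arm:
  targets:
    - {"tx": 0,"ty": 0,"tz": -0.003,"ax": 0,"ay": 0,"az": 0,"fingers": 1}
    - {"tx": 0,"ty": 0,"tz": -0.005,"ax": 0,"ay": 0,"az": 0,"fingers": 1}
    - {"tx": 0,"ty": 0,"tz": -0.0055,"ax": 0,"ay": 0,"az": 0,"fingers": 1}
    - {"tx": 0,"ty": 0,"tz": -0.0055,"ax": 0,"ay": 0,"az": 0,"fingers": 1}

```text
time_s: 14.72
tool_pos: [0.4897, 0.0497, 0.0905]
tcp_rot: [-1.995, 2.426, -0.001]
ft_force: [-2.7, 0.5, 5.8]
gripper_width: 0.057
```

move_arm:
  targets:
    - {"tx": 0,"ty": 0,"tz": 0,"ax": 0,"ay": 0,"az": 0,"fingers": 0}
    - {"tx": 0,"ty": 0,"tz": 0,"ax": 0,"ay": 0,"az": 0,"fingers": -1}
    - {"tx": 0,"ty": 0,"tz": 0,"ax": 0,"ay": 0,"az": 0,"fingers": -1}
    - {"tx": 0,"ty": 0,"tz": 0,"ax": 0,"ay": 0,"az": 0,"fingers": -1}
    - {"tx": 0,"ty": 0,"tz": 0.02,"ax": 0,"ay": 0,"az": 0,"fingers": -1}
    - {"tx": 0,"ty": 0,"tz": 0.06,"ax": 0,"ay": 0,"az": 0,"fingers": -1}
    - {"tx": 0,"ty": 0,"tz": 0.11,"ax": 0,"ay": 0,"az": -0.1,"fingers": -1}
    - {"tx": -0.009,"ty": 0.002,"tz": 0.16,"ax": 0,"ay": 0,"az": -0.28,"fingers": -1}
    - {"tx": -0.009,"ty": 0.002,"tz": 0.21,"ax": 0,"ay": 0,"az": -0.46,"fingers": -1}
    - {"tx": -0.009,"ty": 0.002,"tz": 0.21,"ax": 0,"ay": 0,"az": -0.64,"fingers": -1}
    - {"tx": -0.009,"ty": 0.002,"tz": 0.21,"ax": 0,"ay": 0,"az": -0.82,"fingers": -1}
    - {"tx": -0.009,"ty": 0.002,"tz": 0.21,"ax": 0,"ay": 0,"az": -1.0,"fingers": -1}
    - {"tx": -0.009,"ty": 0.002,"tz": 0.21,"ax": 0,"ay": 0,"az": -1.18,"fingers": -1}
    - {"tx": -0.009,"ty": 0.002,"tz": 0.21,"ax": 0,"ay": 0,"az": -1.36,"fingers": -1}
    - {"tx": -0.009,"ty": 0.002,"tz": 0.21,"ax": 0,"ay": 0,"az": -1.5,"fingers": -1}
    - {"tx": -0.009,"ty": 0.002,"tz": 0.21,"ax": 0,"ay": 0,"az": -1.571,"fingers": -1}
    - {"tx": -0.009,"ty": 0.002,"tz": 0.21,"ax": 0,"ay": 0,"az": -1.571,"fingers": -1}
    - {"tx": -0.009,"ty": 0.002,"tz": 0.21,"ax": 0,"ay": 0,"az": -1.571,"fingers": -1}
    - {"tx": -0.009,"ty": 0.002,"tz": 0.21,"ax": 0,"ay": 0,"az": -1.571,"fingers": -1}

```text
time_s: 17.1
tool_pos: [0.4805, 0.0517, 0.2998]
tcp_rot: [0.305, 3.127, -0.0]
ft_force: [0.3, -1.4, -0.8]
gripper_width: 0.0853
```

```bash
python3 - <<'E'
from m import *
s=ctrl.sense(); print(s['time_s'],s['tool_pos'],s['joint_pos'],s['ft_force'])
R=cv2.Rodrigues(s['tcp_rot'])[0]; print('yaw',np.degrees(np.arctan2(R[1,1],R[0,1])),R[:,2])
snap('wrist','w9')
im,d,P=cloud('w9'); hsv=cv2.cvtColor(im,cv2.COLOR_RGB2HSV); H,S,V=cv2.split(hsv)
yel=((H>22)&(H<35)&(S>150)&(V>100)).astype(np.uint8)
c=max(cv2.findContours(yel,0,2)[0],key=cv2.contourArea); r=cv2.minAreaRect(c); print(r)
w=np.array([ray('w9',u,v,.1)[:2] for u,v in cv2.boxPoints(r)],np.float32); print(w.mean(0)); print(cv2.minAreaRect(w))
E
```

```text
17.1 [0.48050637 0.05171326 0.29976861] [-4.56638433e-02  1.73193243e-01 -2.75263112e-01  1.12228301e+00
 -2.30792145e-05  1.48619763e-01] [ 0.31472659 -1.37759214 -0.81289526]
yaw 78.86836927047642 [ 5.58531566e-05 -2.56555417e-05 -9.99999998e-01]
((272.5, 186.5), (35.0, 51.0), 90.0)
[0.48023725 0.0516106 ]
((0.480233371257782, 0.051592350006103516), (0.056251052767038345, 0.0387791246175766), 78.94713592529297)
```

View pics/w9.png

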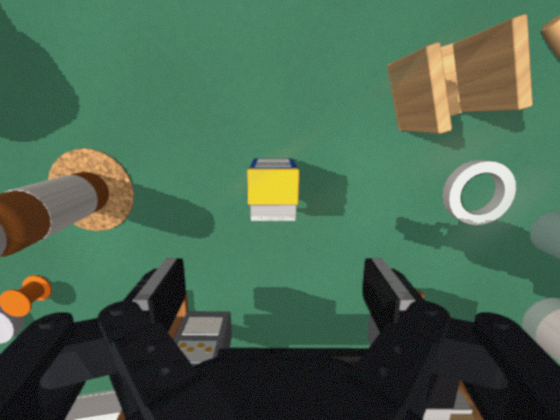

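move_arm:
  targets:
    - {"tx": 0,"ty": 0,"tz": -0.03,"ax": 0,"ay": 0,"az": 0,"fingers": -1}
    - {"tx": 0,"ty": 0,"tz": -0.07,"ax": 0,"ay": 0,"az": 0,"fingers": -1}
    - {"tx": 0,"ty": 0,"tz": -0.12,"ax": 0,"ay": 0,"az": 0,"fingers": -1}
    - {"tx": 0,"ty": 0,"tz": -0.16,"ax": 0,"ay": 0,"az": 0,"fingers": -1}
    - {"tx": 0,"ty": 0,"tz": -0.19,"ax": 0,"ay": 0,"az": 0,"fingers": -1}
    - {"tx": 0,"ty": 0,"tz": -0.21,"ax": 0,"ay": 0,"az": 0,"fingers": -1}
    - {"tx": 0,"ty": 0,"tz": -0.217,"ax": 0,"ay": 0,"az": 0,"fingers": -1}
    - {"tx": 0,"ty": 0,"tz": -0.217,"ax": 0,"ay": 0,"az": 0,"fingers": -1}
    - {"tx": 0,"ty": 0,"tz": -0.217,"ax": 0,"ay": 0,"az": 0,"fingers": 1}
    - {"tx": 0,"ty": 0,"tz": -0.217,"ax": 0,"ay": 0,"az": 0,"fingers": 1}
    - {"tx": 0,"ty": 0,"tz": -0.217,"ax": 0,"ay": 0,"az": 0,"fingers": 1}
    - {"tx": 0,"ty": 0,"tz": -0.217,"ax": 0,"ay": 0,"az": 0,"fingers": 1}
    - {"tx": 0,"ty": 0,"tz": -0.217,"ax": 0,"ay": 0,"az": 0,"fingers": 1}
    - {"tx": 0,"ty": 0,"tz": -0.217,"ax": 0,"ay": 0,"az": 0,"fingers": 1}

```text
time_s: 18.9
tool_pos: [0.4813, 0.0515, 0.0838]
tcp_rot: [0.305, 3.125, -0.0]
ft_force: [-1.3, -1.4, 7.0]
gripper_width: 0.0553
```

```bash
python3 - <<'E'
from h import *
s=ctrl.sense(); print(s['time_s'],s['tool_pos'],s['tcp_rot'],s['ft_force'],s['torque'],s['gripper_width'])
im,d,p=snap('wrist','w10')
E
```

```text
18.9 [0.48125501 0.05150973 0.08383647] [ 3.05385085e-01  3.12473643e+00 -4.72954700e-04] [-1.26186272 -1.37615241  7.03903142] [-0.12412391  0.26729857  0.01238504] 0.05534129292761434
```

View pics/w10.png

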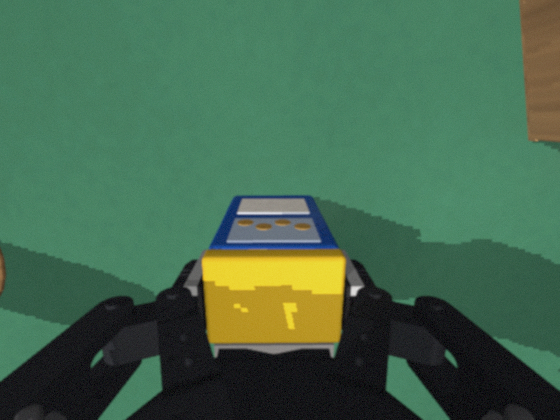

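move_arm:
  targets:
    - {"tx": 0,"ty": 0,"tz": 0.008,"ax": 0,"ay": 0,"az": 0,"fingers": 1}
    - {"tx": 0,"ty": 0,"tz": 0.025,"ax": 0,"ay": 0,"az": 0,"fingers": 1}
    - {"tx": 0,"ty": 0,"tz": 0.05,"ax": 0,"ay": 0,"az": 0,"fingers": 1}
    - {"tx": 0.005,"ty": 0,"tz": 0.085,"ax": 0,"ay": 0,"az": 0,"fingers": 1}
    - {"tx": 0.02,"ty": 0,"tz": 0.12,"ax": 0,"ay": 0,"az": 0,"fingers": 1}
    - {"tx": 0.05,"ty": 0.002,"tz": 0.14,"ax": 0,"ay": 0,"az": 0,"fingers": 1}
    - {"tx": 0.08,"ty": 0.004,"tz": 0.145,"ax": 0,"ay": 0,"az": 0,"fingers": 1}
    - {"tx": 0.11,"ty": 0.006,"tz": 0.145,"ax": 0,"ay": 0,"az": 0,"fingers": 1}
    - {"tx": 0.13,"ty": 0.007,"tz": 0.145,"ax": 0,"ay": 0,"az": 0,"fingers": 1}
    - {"tx": 0.1357,"ty": 0.0075,"tz": 0.145,"ax": 0,"ay": 0,"az": 0,"fingers": 1}
    - {"tx": 0.1357,"ty": 0.0075,"tz": 0.145,"ax": 0,"ay": 0,"az": 0,"fingers": 1}
    - {"tx": 0.1357,"ty": 0.0075,"tz": 0.145,"ax": 0,"ay": 0,"az": 0,"fingers": 1}

```text
time_s: 20.45
tool_pos: [0.6152, 0.0593, 0.2277]
tcp_rot: [-0.305, -3.126, 0.0]
ft_force: [-0.7, -0.5, -3.3]
gripper_width: 0.0552
```

```bash
python3 - <<'E'
from m import *
s=ctrl.sense(); print(s['time_s'],s['tool_pos'],s['ft_force'],s['torque'],s['gripper_width'])
R=cv2.Rodrigues(s['tcp_rot'])[0]; print('yaw',np.degrees(np.arctan2(R[1,1],R[0,1])),R[:,2])
snap('scene','s11');snap('wrist','w11'); snap('top','t11')
im,d,P=cloud('s11'); cv2.imwrite('pics/s11_c.png',cv2.resize(im[190:300,230:410],None,fx=4.4,fy=4.4,interpolation=2)[:,:,::-1])
im,d,P=cloud('t11'); cv2.imwrite('pics/t11_c.png',cv2.resize(im[100:220,180:370],None,fx=4,fy=4,interpolation=2)[:,:,::-1])
E
```

```text
20.45 [0.61516042 0.0592798  0.22769022] [-0.67716341 -0.47361017 -3.32297998] [-0.00820998  0.04065849  0.00270744] 0.05519839075949102
yaw 78.84035238235217 [-1.16284661e-03  3.56366282e-05 -9.99999323e-01]
```

View pics/s11_c.png

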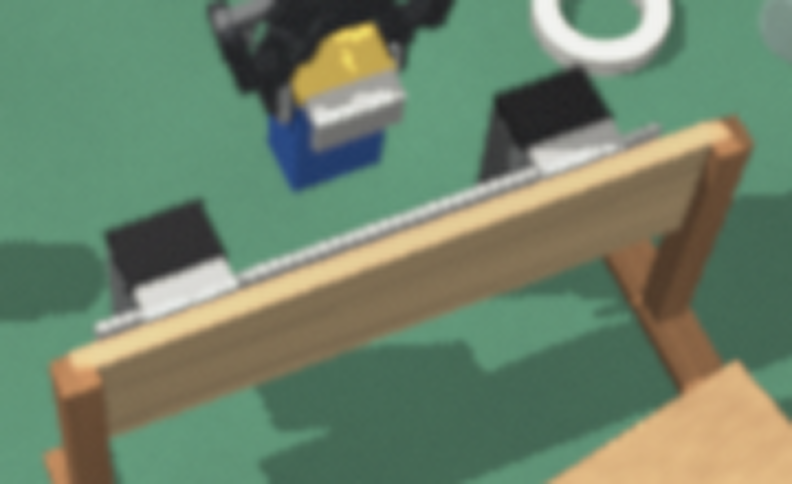

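View pics/w11.png

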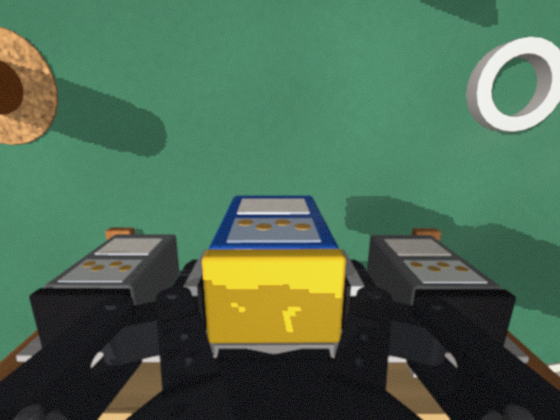

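View pics/t11_c.png

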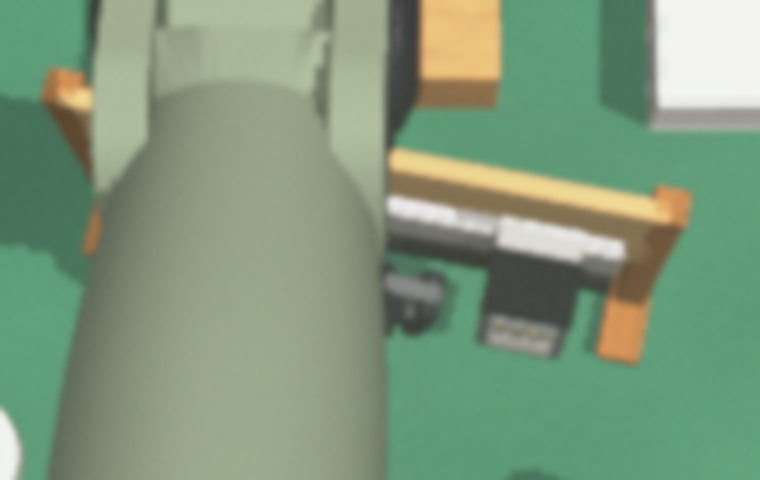

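```bash
python3 - <<'E'
from m import *
th=np.radians(-11.2); n=np.array([np.cos(th),np.sin(th)]); t=np.array([-n[1],n[0]])
im,d,P=cloud('s11'); hsv=cv2.cvtColor(im,cv2.COLOR_RGB2HSV); S,V=hsv[...,1].astype(int),hsv[...,2].astype(int)
N=P[...,:2]@n; T=P[...,:2]@t; Z=P[...,2]
q=(d>0)&(S<60)&(Z>.205)&(Z<.252)&(abs(T-.1775)<.05)&(N>.58)&(N<.66)
r=np.argwhere(q); print(len(r), r.min(0), r.max(0))
br=q&(V>190); print('bridge-ish',br.sum(),np.median(Z[br]),np.percentile(N[br],[2,50,98]),np.percentile(T[br],[2,50,98]))
tg=q&(V<180)&(Z<.242)&(Z>.215); print('tongue',tg.sum(),np.median(N[tg]),np.std(N[tg]),np.percentile(Z[tg],[2,50,98]),np.percentile(T[tg],[2,50,98]))
A=np.c_[T[tg],Z[tg],np.ones(tg.sum())]; print('plane fit N=aT+bZ+c',np.linalg.lstsq(A,N[tg],rcond=None)[0])
# lip: bright pixels in the gap by depth
lp=(d>0)&(abs(Z-.189)<.006)&(abs(T-.1775)<.08)&(N>.655)&(N<.685)&(V>150)&(S<70)
print('lip top depth',lp.sum(),np.percentile(N[lp],[5,50,95]),np.median(Z[lp]))
# lip by rays: per column brightness centroid
g=cv2.cvtColor(im,cv2.COLOR_RGB2GRAY).astype(float); out=[]
for c in range(290,345,3):
    r0=int(np.median(np.argwhere(lp[:,c])[:,0])) if lp[:,c].any() else None
    if r0 is None: continue
    rr=np.arange(r0-4,r0+5); w=np.clip(g[rr,c]-130,0,None)
    # restrict to white (exclude wood: saturated)
    w=w*(S[rr,c]<70)
    if w.sum()>0:
        p=ray('s11',c,(w*rr).sum()/w.sum(),.19); out.append((p[:2]@n,p[:2]@t))
out=np.array(out); print('lip rays N',np.median(out[:,0]),out[:,0].std(), np.polyfit(out[:,1],out[:,0],1))
ws=(d>0)&(abs(Z-.212)<.006)&(abs(T-.1775)<.1)&(N>.67)&(N<.73)&(S>70); print('strip',np.percentile(N[ws],[3,50,97]))
E
```

```text
332 [194 288] [223 322]
bridge-ish 56 0.24425892784879116 [0.61946989 0.62611505 0.63019245] [0.154469   0.17600267 0.19598442]
tongue 172 0.6288610238619192 0.013002382010491342 [0.21755298 0.23052782 0.24113099] [0.1379789  0.17095803 0.21604616]
plane fit N=aT+bZ+c [ 0.24468788 -0.02014924  0.5827079 ]
lip top depth 175 [0.66796164 0.6713178  0.67362722] 0.18949986307654054
lip rays N 0.6710245684044923 0.0004460380439621297 [0.00351514 0.67032874]
strip [0.68841275 0.69600427 0.70141333]
```

Both views agree that the box has to advance about 52–53 mm. I'll do that at the present height and then check.

move_arm:
  targets:
    - {"tx": 0.01,"ty": -0.002,"tz": 0,"ax": 0,"ay": 0,"az": 0,"fingers": 1}
    - {"tx": 0.025,"ty": -0.005,"tz": 0,"ax": 0,"ay": 0,"az": 0,"fingers": 1}
    - {"tx": 0.04,"ty": -0.008,"tz": 0,"ax": 0,"ay": 0,"az": 0,"fingers": 1}
    - {"tx": 0.0515,"ty": -0.0102,"tz": 0,"ax": 0,"ay": 0,"az": 0,"fingers": 1}
    - {"tx": 0.0515,"ty": -0.0102,"tz": 0,"ax": 0,"ay": 0,"az": 0,"fingers": 1}
    - {"tx": 0.0515,"ty": -0.0102,"tz": 0,"ax": 0,"ay": 0,"az": 0,"fingers": 1}
    - {"tx": 0.0515,"ty": -0.0102,"tz": 0,"ax": 0,"ay": 0,"az": 0,"fingers": 1}

```text
time_s: 21.48
tool_pos: [0.6674, 0.0491, 0.2279]
tcp_rot: [0.305, 3.127, -0.0]
ft_force: [0.5, 0.1, -3.4]
gripper_width: 0.0554
```

```bash
cat > tong.py <<'E'
from m import *
def go(tag,zlo,zhi):
    s=ctrl.sense(); print(s['time_s'],s['tool_pos'],s['ft_force'],s['torque'],s['gripper_width'])
    th=np.radians(-11.2); n=np.array([np.cos(th),np.sin(th)]); t=np.array([-n[1],n[0]])
    print('tcp N,T',s['tool_pos'][:2]@n,s['tool_pos'][:2]@t)
    snap('scene',tag)
    im,d,P=cloud(tag); cv2.imwrite(f'pics/{tag}_c.png',cv2.resize(im[190:300,230:410],None,fx=4.4,fy=4.4,interpolation=2)[:,:,::-1])
    hsv=cv2.cvtColor(im,cv2.COLOR_RGB2HSV); S,V=hsv[...,1].astype(int),hsv[...,2].astype(int)
    N=P[...,:2]@n; T=P[...,:2]@t; Z=P[...,2]
    q=(d>0)&(S<60)&(Z>zlo)&(Z<zhi)&(abs(T-.1765)<.024)&(N>.61)&(N<.72)
    print('hook',q.sum(),'N',np.percentile(N[q],[2,50,90,98]),'Zmax',np.percentile(Z[q],[2,50,98]))
    tg=q&(V<185)&(Z<zhi-.012); print('tongue',tg.sum(),np.median(N[tg]) if tg.any() else None,np.percentile(Z[tg],[2,50,98]) if tg.any() else None)
    return im,N,T,Z,S,V,d
E
python3 - <<'E'
from tong import *
go('s12',.214,.252)
E
```

```text
21.475 [0.66743393 0.04909414 0.22789664] [ 0.52694163  0.09581665 -3.43314668] [-0.02232906 -0.02769122 -0.00626778] 0.055407749175479
tcp N,T 0.6451869866106217 0.1777977429563976
hook 247 N [0.66596857 0.68059607 0.68386979 0.68447714] Zmax [0.21908962 0.24276115 0.24686265]
tongue 94 0.6829846292290094 [0.21747709 0.23009682 0.23963776]
```

View pics/s12_c.png

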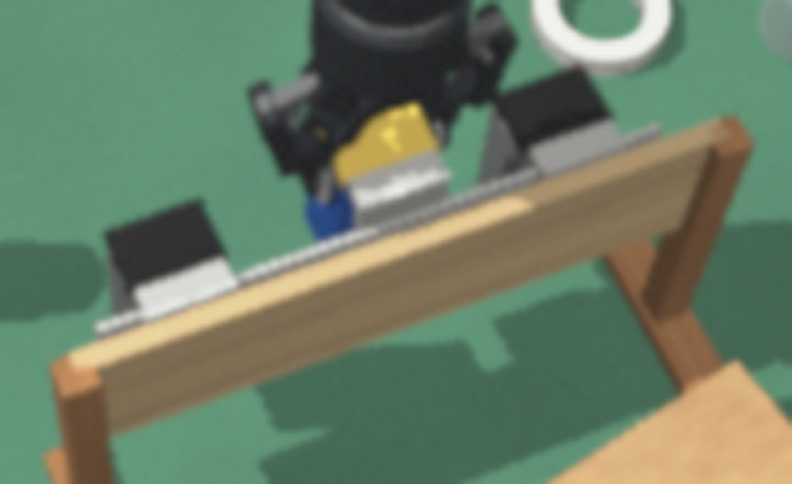

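The tongue's rear face sits 12 mm behind the lip's centre, against a target of 11.5. Lowering now.

move_arm:
  targets:
    - {"tx": 0,"ty": 0,"tz": -0.008,"ax": 0,"ay": 0,"az": 0,"fingers": 1}
    - {"tx": 0,"ty": 0,"tz": -0.016,"ax": 0,"ay": 0,"az": 0,"fingers": 1}
    - {"tx": 0,"ty": 0,"tz": -0.023,"ax": 0,"ay": 0,"az": 0,"fingers": 1}
    - {"tx": 0,"ty": 0,"tz": -0.028,"ax": 0,"ay": 0,"az": 0,"fingers": 1}
    - {"tx": 0,"ty": 0,"tz": -0.032,"ax": 0,"ay": 0,"az": 0,"fingers": 1}
    - {"tx": 0,"ty": 0,"tz": -0.035,"ax": 0,"ay": 0,"az": 0,"fingers": 1}
    - {"tx": 0,"ty": 0,"tz": -0.035,"ax": 0,"ay": 0,"az": 0,"fingers": 1}

```text
time_s: 22.4
tool_pos: [0.6676, 0.049, 0.1926]
tcp_rot: [-0.305, -3.126, 0.0]
ft_force: [-0.4, -0.1, -3.0]
gripper_width: 0.0554
```

```bash
python3 - <<'E'
from tong import *
go('s13',.195,.217)
E
```

```text
22.4 [0.66761084 0.04903345 0.19257547] [-0.44597519 -0.06194522 -3.00393219] [-0.06186991 -0.00155502 -0.00026212] 0.05544117110515559
tcp N,T 0.6453723165229838 0.17777257035061741
hook 162 N [0.66640972 0.67618608 0.6831746  0.68413708] Zmax [0.20049846 0.20855146 0.21236277]
tongue 16 0.6821464680575704 [0.19779104 0.20277842 0.20477969]
```

View pics/s13_c.png

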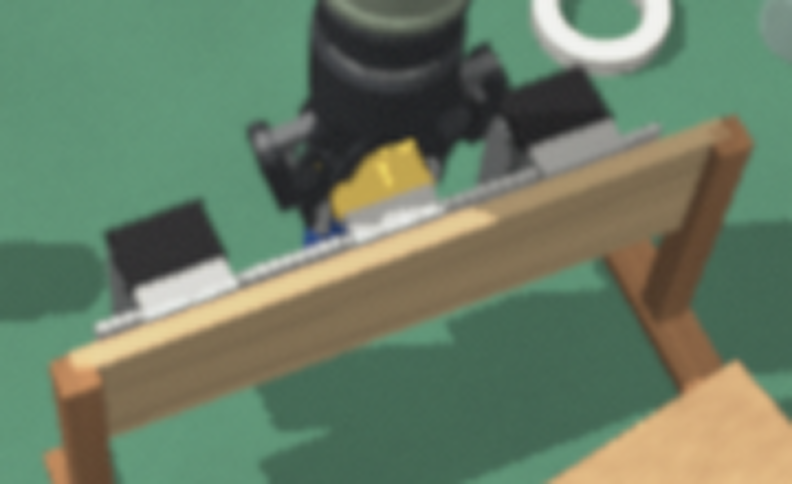

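The tongue has gone in behind the lip with no contact force. I'll lower the rest of the way.

move_arm:
  targets:
    - {"tx": 0,"ty": 0,"tz": -0.004,"ax": 0,"ay": 0,"az": 0,"fingers": 1}
    - {"tx": 0,"ty": 0,"tz": -0.008,"ax": 0,"ay": 0,"az": 0,"fingers": 1}
    - {"tx": 0,"ty": 0,"tz": -0.011,"ax": 0,"ay": 0,"az": 0,"fingers": 1}
    - {"tx": 0,"ty": 0,"tz": -0.012,"ax": 0,"ay": 0,"az": 0,"fingers": 1}
    - {"tx": 0,"ty": 0,"tz": -0.012,"ax": 0,"ay": 0,"az": 0,"fingers": 1}

```text
time_s: 23.08
tool_pos: [0.6677, 0.049, 0.1807]
tcp_rot: [-0.306, -3.127, -0.0]
ft_force: [0.3, -0.3, -3.9]
gripper_width: 0.0552
```

move_arm:
  targets:
    - {"tx": 0,"ty": 0,"tz": -0.001,"ax": 0,"ay": 0,"az": 0,"fingers": 1}
    - {"tx": 0,"ty": 0,"tz": -0.002,"ax": 0,"ay": 0,"az": 0,"fingers": 1}
    - {"tx": 0,"ty": 0,"tz": -0.002,"ax": 0,"ay": 0,"az": 0,"fingers": 1}

```text
time_s: 23.45
tool_pos: [0.6679, 0.049, 0.1798]
tcp_rot: [0.305, 3.126, 0.0]
ft_force: [-2.2, 0.3, 4.1]
gripper_width: 0.0554
```

The bridge has landed on the lip at the predicted height, with the force going from -3.9 to +4.1 N. Releasing and retreating upwards.

move_arm:
  targets:
    - {"tx": 0,"ty": 0,"tz": 0,"ax": 0,"ay": 0,"az": 0,"fingers": 0.2}
    - {"tx": 0,"ty": 0,"tz": 0,"ax": 0,"ay": 0,"az": 0,"fingers": -0.3}
    - {"tx": 0,"ty": 0,"tz": 0,"ax": 0,"ay": 0,"az": 0,"fingers": -1}
    - {"tx": 0,"ty": 0,"tz": 0,"ax": 0,"ay": 0,"az": 0,"fingers": -1}
    - {"tx": 0,"ty": 0,"tz": 0,"ax": 0,"ay": 0,"az": 0,"fingers": -1}
    - {"tx": 0,"ty": 0,"tz": 0.01,"ax": 0,"ay": 0,"az": 0,"fingers": -1}
    - {"tx": 0,"ty": 0,"tz": 0.03,"ax": 0,"ay": 0,"az": 0,"fingers": -1}
    - {"tx": 0,"ty": 0,"tz": 0.07,"ax": 0,"ay": 0,"az": 0,"fingers": -1}
    - {"tx": 0,"ty": 0,"tz": 0.12,"ax": 0,"ay": 0,"az": 0,"fingers": -1}
    - {"tx": 0.02,"ty": 0,"tz": 0.15,"ax": 0,"ay": 0,"az": 0,"fingers": -1}
    - {"tx": 0.04,"ty": -0.004,"tz": 0.15,"ax": 0,"ay": 0,"az": 0,"fingers": -1}
    - {"tx": 0.04,"ty": -0.004,"tz": 0.15,"ax": 0,"ay": 0,"az": 0,"fingers": -1}
    - {"tx": 0.04,"ty": -0.004,"tz": 0.15,"ax": 0,"ay": 0,"az": 0,"fingers": -1}

```text
time_s: 25.08
tool_pos: [0.707, 0.0452, 0.3284]
tcp_rot: [-0.305, -3.125, -0.0]
ft_force: [-0.4, 0.0, -0.0]
gripper_width: 0.0854
```

```bash
python3 - <<'E'
from tong import *
im,N,T,Z,S,V,d=go('s14',.185,.21)
snap('wrist','w14')
im,d,P=cloud('w14'); H,S,V=cv2.split(cv2.cvtColor(im,cv2.COLOR_RGB2HSV))
yel=((H>22)&(H<35)&(S>150)&(V>80)).astype(np.uint8)
c=max(cv2.findContours(yel,0,2)[0],key=cv2.contourArea); r=cv2.minAreaRect(c); print(r)
th=np.radians(-11.2); n=np.array([np.cos(th),np.sin(th)]); t=np.array([-n[1],n[0]])
w=np.array([ray('w14',u,v,.196)[:2] for u,v in cv2.boxPoints(r)],np.float32); print('N,T',w.mean(0)@n,w.mean(0)@t); print(cv2.minAreaRect(w))
m=(yel>0)&(d>0); A=np.c_[P[m][:,:2]@n,P[m][:,:2]@t,np.ones(m.sum())]; k=np.linalg.lstsq(A,P[m][:,2],rcond=None)[0]; print('lid Z',np.median(P[m][:,2]),'tilt',k)
E
```

```text
25.075 [0.70699674 0.04515434 0.32835495] [-0.41737248  0.00882902 -0.03141385] [-0.03343012  0.00521898 -0.01310752] 0.08542019299444989
tcp N,T 0.6847615731979175 0.18161743295358584
hook 114 N [0.66645047 0.67351773 0.6790527  0.68132076] Zmax [0.18966732 0.19641277 0.19998398]
tongue 3 0.6721375084950595 [0.18699475 0.18819285 0.1912989 ]
((269.0, 157.0), (46.0, 66.0), 90.0)
N,T 0.6444601328134921 0.1787073450720927
((0.6668819785118103, 0.05004800111055374), (0.05616874247789383, 0.03807118907570839), 78.92464447021484)
lid Z 0.19496403972611764 tilt [-0.10804788  0.10662147  0.24497535]
```

View pics/s14_c.png

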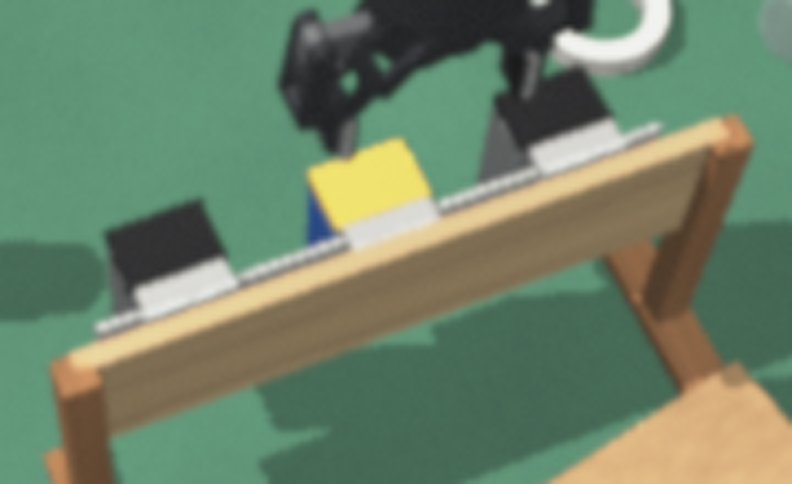

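View pics/w14.png

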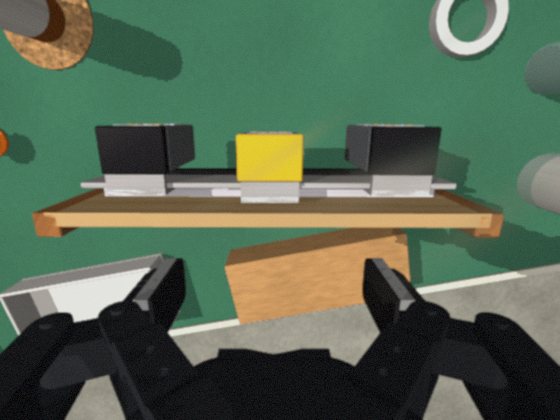

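```bash
python3 - <<'E'
from m import *
im,d,P=cloud('w14'); H,S,V=cv2.split(cv2.cvtColor(im,cv2.COLOR_RGB2HSV))
th=np.radians(-11.2); n=np.array([np.cos(th),np.sin(th)]); t=np.array([-n[1],n[0]])
yel=cv2.erode(((H>22)&(H<35)&(S>150)&(V>80)).astype(np.uint8),np.ones((5,5)))
lab=cv2.connectedComponentsWithStats(yel); i=1+np.argmax(lab[2][1:,4]); m=(lab[1]==i)&(d>0)
A=np.c_[P[m][:,:2]@n,P[m][:,:2]@t,np.ones(m.sum())]; k=np.linalg.lstsq(A,P[m][:,2],rcond=None)[0]; r=P[m][:,2]-A@k; print('blue lid',m.sum(),np.median(P[m][:,2]),k[:2],r.std())
for nm,(a,b,c,e) in {'greyL':(130,165,105,160),'greyR':(130,165,375,430)}.items():
    Q=P[a:b,c:e].reshape(-1,3); Q=Q[abs(Q[:,2]-.196)<.01]; A=np.c_[Q[:,:2]@n,Q[:,:2]@t,np.ones(len(Q))]; print(nm,np.linalg.lstsq(A,Q[:,2],rcond=None)[0][:2],np.median(Q[:,2]))
s=ctrl.sense(); print(s['time_s'])
b=np.load('pics/scene0.npz')['im']; a=np.load('pics/s14.npz')['im']; print(s['ft_force'])
cv2.imwrite('pics/cmp.png',cv2.absdiff(a,b)[:,:,::-1])
E
```

```text
blue lid 2604 0.19499925131369844 [0.02099701 0.00046597] 0.0006707740628399783
greyL [-0.00075065  0.00107772] 0.19551017223202172
greyR [-1.35152393e-04  4.25323055e-05] 0.19554644644750654
25.175
[-0.87796548  0.56200308  0.26321869]
```

View pics/cmp.png

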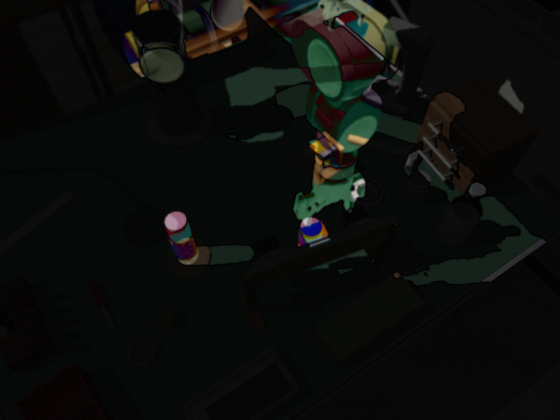

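View pics/s14.png

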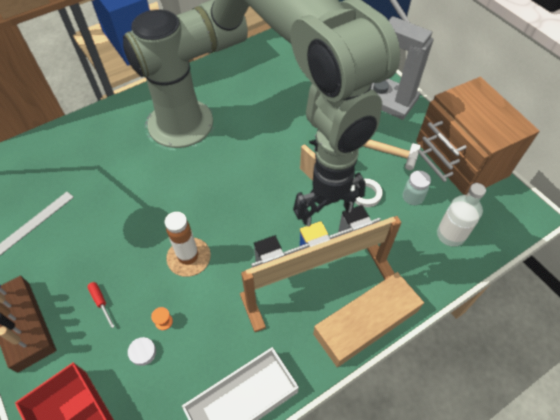

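```bash
python3 - <<'E'
from h import *
print(ctrl.finish_job()); 
E
```

```text
the job is handed in; nothing more can be done
None
```

The bottle is standing on the cork mat and the blue box is hanging on the rail between the two grey boxes. I handed the job in at about 25 s of the 72 s allowed; it reports no verdict.

- **Bottle:** I gripped it near its lid and stood it within a few mm of the mat's centre. Its lid top measured about 189 mm, as expected for a bottle upright on the mat.
- **Box:** I took it out of the stand by its front and hook tongue and set it down on the free patch. I then gripped it by its sides and lowered the hook behind the lip until it took the weight (wrist force went from -3.9 to +4.1 N).
- **Final check of the box:** It sits within about 2 mm of rail_bay along both rail axes. The lid is about 0.5 mm lower than the grey boxes' tops, the tilt is about 1.2°, and it lies within about 0.5° of the rail's direction.
- **Other things:** A before-and-after picture from the scene camera showed nothing else on the bench shifted, though the arm hid a small part of that view.
- **Disagreements:** The scene and top cameras differed by 2–5 mm, so I placed things relative to each other within one view. A first tilt estimate of about 0.1 rad came from pixels at the lid's edge and went away once those were left out.

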